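# Strip a lantern base for repair

## Robot

A 7-joint arm with a two-finger parallel gripper is mounted at the origin on the work surface. World frame = base frame: x ahead of the robot, y to its left, z up, the work surface at z = 0. Lengths are in m, angles in rad, forces in N, time in s.
With the tool pointing down it reaches from about 0.425 to 0.925 m from the base axis. Payload 6.8 kg.
Tool frame: the origin (TCP) lies at the very end of the fingers, on their centre line; the grasp point (between the pads) lies 19 mm behind it; z points along the fingers, y is the line along which they close (so a half turn about z gives the same grasp; the last joint's range is limited). The gripper opens to 85 mm and grips with 20 to 120 N. Pads are 22 mm wide; open, the fingers measure 114 mm over their backs; the gripper's body (76 mm by 85 mm) begins 54 mm behind the grasp point. The pads swing forward as they close: fully open they stand 13 mm farther back than shut.
Start: joints at [1.171, 0.477, 0.022, 1.555, -0.011, 1.109, -0.083], TCP at [0.194, -0.646, 0.231] pointing down, gripper open.
Joint ranges: [-2.96, 2.96], [-0.34, 2.1], [-1.41, 1.46], [0.24, 2.44], [-1.37, 4.51], [0.17, 1.92], [-2.96, 2.96]. Speed limits (rad/s): [2.39, 2.39, 3.14, 3.14, 3.14, 3.14, 3.14].

## Interface

Orientations are given as a rotation vector (axis times angle).
In Python, from bench import monitor, optics, r gives the robot as it stands.
- The arm moves only by the shell command python3 -m crank 'ROWS' [OPENING] [FORCE]. ROWS is JSON, a list of rows, each a list of 2 entries, a list of its own where there are three numbers: the shift along the tool's x, y, z in cm, then the turn, a rotation vector about the tool's x, y, z in rad. A call has 1 to 5 rows; each row shifts and turns the commanded pose from where the row before left it, along the tool's axes as they then stand; what a row does not reach is not made up. A row lasts 1/10 s, in which the tool goes at most 50 mm and 8.59 degrees, less where a joint would pass 70% of its speed; a pose out of reach is approached as far as the arm can. A call is refused whole if a number of a shift passes 5 or a number of a turn 0.15, either way. A call with a gripper value outside its range is refused whole. OPENING is the finger opening in cm, from 0 to 8.54, set as the call begins (- or left out, the last holds). The fingers move at their own pace and stop on an object; FORCE is the grip in N (left out, the last holds). Time passes only in rows, so rows that do not move let the fingers close. It gives the time, the measured TCP pose, the force, the opening and the grip force at its end, in the units of the state.
- monitor.get_obs(): the state, without advancing time (a new reading comes with each control period).
- optics.grab_frame(name): name is "scene" or "top" or "wrist"; returns (picture, depth): 480x640x3 uint8, red, green, blue; 480x640 float32, m along the optical axis (not along the pixel's ray), 0 where there is no reading.
- optics.camera_model(name): a dict with "vertical_fov" (degrees; the focal length in pixels is half the picture's height over the tangent of half this angle, whatever the lens; pixels are square), "cx", "cy" (the principal point, pixels), "D" ([k1, k2, p1, p2, k3] as OpenCV has them; the pictures are not rectified), "R" (3x3) and "t" (3): a world point X has camera coordinates R X + t; the wrist camera has in their place "hand_eye" (4x4, takes a point from camera to tool coordinates, whose origin is the TCP and whose axes are the flange's). Camera axes: x right, y down, z forward; pixel columns grow to the right and rows downward; lengths in m; the calibration is good to about 2 mm. A picture is of the moment at which its call begins: read the wrist's pose just before it. camera_model takes no time and is no camera call.
- r.hand_in(): hands the job in; it is judged then, once.
The state is a dict: "clock": time; "joints": joint angles; "qvel": joint speeds; "tau": joint torques, N m; "tcp_pos": TCP position; "orientation": TCP orientation; "contact_force": force on the tool from outside, world axes, zero at the start; "moment": the same for the moment, N m; "grip_width": finger opening in m; "gripper_force": force on a finger pad.
Only numpy, scipy, OpenCV 4.12 (cv2) and the standard library are available. Lean on these libraries where they do the work, as an engineer would, in place of code of your own. Each camera call takes 0.05 s, during which the arm holds its last target. There are 200 camera calls.

## Task

Unscrew the clear lid of the lantern held in the slide-jaw holder and stand it, knob up, in the middle of the cork mat; then take out all the battery cells and put them in the grey tray. When the cells are out, open the jaw, lift the lantern base, turn it a quarter turn either way so that its orange service panel looks out of an open side of the holder, set it back level in the middle between the jaws and slide the jaw fully home on it. Leave everything else on the bench where it is.

Things in the scene. Friction and masses are not known exactly. Their poses are not given: they have to be found in the camera images.
- holder: slide-jaw holder screwed to the bench: dark steel plate 150 (x) x 300 (y) x 20 mm, two blue jaws reaching 31 mm above the plate, 130 mm long in x. Origin: on the bench under the middle of the lantern's place (plate's top 20 mm above it). Fixed jaw's face at y = -64.5 mm, sliding jaw's at y = +64.5 mm plus the joint value; the +x and -x sides are open
- jaw (a joint): position of the sliding jaw in m, along the holder's +y: 0 = clamped on the lantern base (as at the start; about 1 mm play), +0.05 = fully open, -0.006 = inner end. It slides with about 7 N of friction and stays where left
- jaw_tab (a point): middle of the top of the red upright tab on the sliding jaw, by which it is slid: 45 mm (x) x 18 mm (y) x 65 mm high, top 108 mm above the bench, moves with the jaw. Axes as the holder's
- lantern_mid (a point): lantern base (loose, about 0.6 kg): yellow block 128 x 128 x 50 mm; point: the block's centre. Its orange service panel is on its own -y face, which starts against the fixed jaw. On top a white threaded neck, 54 mm radius over the thread, 30 mm high, round four square bays 25 mm deep, 25 mm wide, centres 30 mm from the middle at the block's +x, +y, -x, -y
- lantern_post (a point): middle of the top of the lantern's black core post, 20 x 20 mm, sides along the block's x and y, top 65 mm above the block's top (35 mm above the neck's rim), 90 mm above lantern_mid. The base is lifted and turned by this post once the cells are out
- lid_mid (a point): screw lid, a clear cup upside down, 120 mm diameter, 74 mm high, square knob on top, 104 mm high in all, about 0.16 kg; point: on its axis 52 mm above its rim. At the start rim 0.5 mm above the block's top. Undone counter-clockwise from above: climbs 16 mm a turn, free after about 1.25 turns (20 mm up); 2 mm axial play. Then lift straight up 75 mm or more to clear the cells
- lid_knob (a point): centre of the lid's red square knob, 36 x 36 x 30 mm, sides along the lid's own x and y; 89 mm above the lid's rim; its top is 15 mm higher
- tray: loose grey open metal tray, 180 (x) x 170 (y) x 40 mm, walls and floor 5 mm; origin under its centre
- mat_center (a point): middle of a round cork mat fixed to the bench, 170 mm in diameter, 4 mm thick; the point is 2 mm up
- cell0_mid (a point): green square-section battery cell with a black band, 22 x 22 x 90 mm (long along its z), 85 g; point: its centre. Starts standing in the lantern's +x bay, sides parallel to the block's; 2 to 4 of the four cells are there
- cell1_mid (a point): green square-section battery cell with a black band, 22 x 22 x 90 mm (long along its z), 85 g; point: its centre. Starts standing in the lantern's +y bay, sides parallel to the block's; 2 to 4 of the four cells are there
- cell2_mid (a point): green square-section battery cell with a black band, 22 x 22 x 90 mm (long along its z), 85 g; point: its centre. Starts standing in the lantern's -x bay, sides parallel to the block's; 2 to 4 of the four cells are there
- cell3_mid (a point): green square-section battery cell with a black band, 22 x 22 x 90 mm (long along its z), 85 g; point: its centre. Starts standing in the lantern's -y bay, sides parallel to the block's; 2 to 4 of the four cells are there
- screwdriver: red-handled screwdriver, 190 mm long, lying; bystander, not to be disturbed; origin on its underside
- heatsink: aluminium heat sink 70 x 60 x 32 mm; bystander, not to be disturbed; origin on its underside
- jar: jar of screws, 72 mm diameter, 100 mm high; bystander, not to be disturbed; origin on its underside
- panel: grey radio back panel 100 x 190 x 8 mm, lying; bystander, not to be disturbed; origin on its underside
- iron_stand: steel soldering iron stand 100 x 80 mm, 130 mm high; bystander, not to be disturbed; origin on its underside
- meter: yellow multimeter 150 x 80 x 35 mm, lying; bystander, not to be disturbed; origin on its underside
Mind the look-alikes: they are no part of the job. There is more than one size of the part that bears lid_mid; the job needs the largest.

How it is judged:
On the way, in this order (a step that is already met when the one before it is completed fails the run):
1. the lid is unscrewed and lifted off, more than 10 cm to the side of the lantern (horizontal distance between lid_mid and lantern_mid above 0.1 m), for 0.2 s.
2. all cells are in the tray (x of cell0_mid in the frame of tray between -0.082 and 0.082 m and y of cell0_mid in the frame of tray between -0.077 and 0.077 m and z of cell0_mid in the frame of tray between 0 and 0.07 m and x of cell1_mid in the frame of tray between -0.082 and 0.082 m and y of cell1_mid in the frame of tray between -0.077 and 0.077 m and z of cell1_mid in the frame of tray between 0 and 0.07 m and x of cell2_mid in the frame of tray between -0.082 and 0.082 m and y of cell2_mid in the frame of tray between -0.077 and 0.077 m and z of cell2_mid in the frame of tray between 0 and 0.07 m and x of cell3_mid in the frame of tray between -0.082 and 0.082 m and y of cell3_mid in the frame of tray between -0.077 and 0.077 m and z of cell3_mid in the frame of tray between 0 and 0.07 m), for 0.2 s.
3. the jaw is opened by more than 8 mm (value of joint jaw above 0.008 m), for 0.1 s.
4. the base, turned a quarter turn, sits level between the jaws (angle between the x axis of lantern_mid and the y axis of holder, either way round below 0.1 rad and angle between lantern_mid's own z axis and vertical below 0.06 rad and x of lantern_mid in the frame of holder between -0.03 and 0.03 m and y of lantern_mid in the frame of holder above -0.006 m and z of lantern_mid in the frame of holder between 0.04 and 0.05 m), for 0.2 s.
At the end, for the whole second after the job is handed in: Lid knob up on the mat, within 45 mm of its middle; all cells in the tray; base level on the plate, a quarter turn from its start within 0.1 rad, within 30 mm of the middle along the jaws; jaw closed on it to within 4 mm; all at rest (all of step 2 and all of step 4 and horizontal distance between lid_mid and mat_center below 0.045 m and angle between lid_mid's own z axis and vertical below 0.08 rad and z of lid_mid in the frame of mat_center below 0.06 m and value of joint jaw between -0.003 and 0.004 m and linear speed of each of lantern, lid, tray below 0.02 m/s); the robot touches nothing.
It fails at once if a bystander (screwdriver, heat sink, jar, panel, iron stand, meter) is pushed more than 30 mm (distance of any of screwdriver, heatsink, jar, panel, iron_stand, meter from where it was at the start of the episode above 0.03 m).
Of cell0, cell1, cell2, cell3 only 2 to 4 are there at a start; the rules pass over those that are not, and their reading is None.
At some moment in a run one of tray may be knocked a few centimetres aside while the robot is not near it.
Once in a run the grip may slacken for a moment while it holds something.
It also fails if it takes over 210 s, if anything falls off the work surface, if the arm or the gripper's body presses on something with over 40 N, if the wrist force passes 120 N, or if a joint passes its speed limit or range.

## Working session

There is one attempt and no reset: what is moved stays moved. The work goes in short steps, Python scripts to look and compute and a shell command to move; the robot and the scene stay as the last step left them, time stands still between calls to the robot, and variables do not carry over. Pictures are saved under pics/ and viewed, at most 14 in all, crops included, and the job is handed in when it is done.

```bash
ls; mkdir -p pics; python3 - <<'E'
from bench import monitor, optics, r
import cv2,numpy as np
o=monitor.get_obs();print(o)
for n in ("scene","top","wrist"):
    im,d=optics.grab_frame(n);cv2.imwrite(f"pics/{n}0.png",im[:,:,::-1]);np.savez(f"{n}0.npz",im=im,d=d)
    print(n,optics.camera_model(n),d.min(),d.max())
E
```

```text
pics
{'clock': 0.0, 'joints': array([ 1.17090775,  0.47784935,  0.02232942,  1.55645102, -0.01152387,
        1.10933007, -0.08308393]), 'qvel': array([-0.00033385, -0.00203103, -0.00065877,  0.00095323,  0.00030272,
        0.00204473, -0.00056733]), 'tau': array([ 1.50854544e-04, -5.96446288e+01,  1.60803694e+00, -2.81194443e+01,
        1.24262972e-02,  9.39245423e-03, -8.95283421e-06]), 'tcp_pos': array([ 0.19399732, -0.64588858,  0.23029269]), 'orientation': array([-3.10635981e+00, -4.56500669e-01,  6.18373403e-04]), 'contact_force': array([0.25136249, 0.66006511, 0.091412  ]), 'moment': array([-0.01875007,  0.03573711,  0.00446054]), 'gripper_force': 0.0, 'grip_width': 0.08540744700995918}
scene {'vertical_fov': 44.88047424187014, 'cx': 323.6757421201025, 'cy': 232.56909464662908, 'D': array([-0.12521181,  0.        ,  0.        ,  0.        ,  0.        ]), 'R': array([[ 0.32747537,  0.94483978, -0.00613732],
       [ 0.69787834, -0.24624877, -0.67255287],
       [-0.63696602,  0.2159614 , -0.74002362]]), 't': array([-0.19019149, -0.27953712,  1.61938896])} 0.0 3.0523992
top {
[... 214 characters left out ...]
      [-0.98721146, -0.02635492, -0.15722262],
       [ 0.15759079, -0.01251583, -0.98742519]]), 't': array([0.00403508, 0.50453036, 1.09198778])} 0.0 2.1752968
wrist {'vertical_fov': 62.65820597228578, 'cx': 319.56832514841426, 'cy': 240.6869951814538, 'D': array([-0.06608569,  0.        ,  0.        ,  0.        ,  0.        ]), 'hand_eye': array([[-5.72524133e-04, -9.56907121e-01, -2.90393583e-01,
         7.54166975e-02],
       [ 9.99999835e-01, -5.35845279e-04, -2.05823679e-04,
        -5.35113027e-04],
       [ 4.13481136e-05, -2.90393653e-01,  9.56907271e-01,
        -1.42353789e-01],
       [ 0.00000000e+00,  0.00000000e+00,  0.00000000e+00,
         1.00000000e+00]])} 0.0 1.3456777
```

View pics/top0.png

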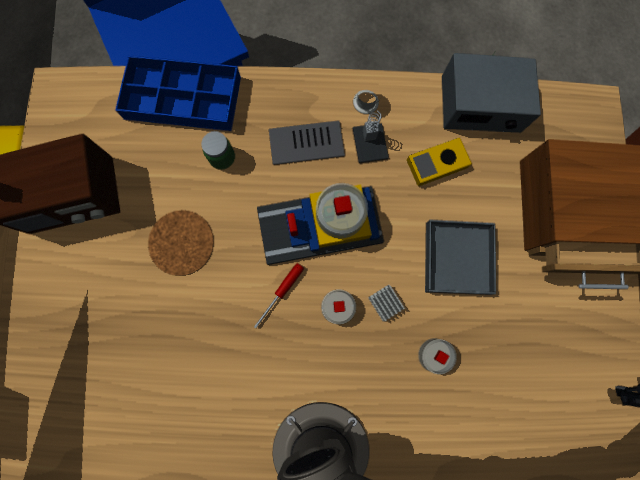

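View pics/scene0.png

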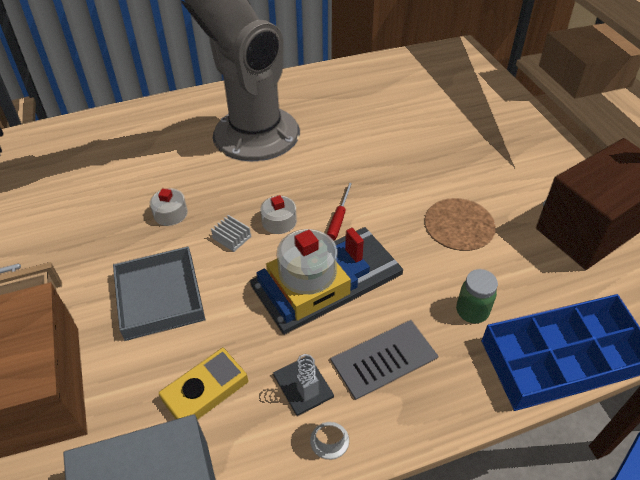

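Top view: lantern in holder around (340,212), knob (343,205), red tab (293,225), mat (181,243), tray (461,258); small decoy lids at (339,308) and (440,357). Holder's +y points left in the image.

```bash
cat > h.py <<'E'
import numpy as np,cv2
from bench import monitor,optics
from scipy.spatial.transform import Rotation as Ro
def K(m):
    f=240/np.tan(np.radians(m["vertical_fov"])/2);return np.array([[f,0,m["cx"]],[0,f,m["cy"]],[0,0,1]])
def pose(n,obs=None):
    m=optics.camera_model(n)
    if n!="wrist": R=m["R"].T;return m,R,-R@m["t"]
    obs=obs or monitor.get_obs();H=m["hand_eye"];T=Ro.from_rotvec(obs["orientation"]).as_matrix()
    return m,T@H[:3,:3],T@H[:3,3]+obs["tcp_pos"]
def rays(m,uv):
    p=cv2.undistortPoints(np.asarray(uv,float).reshape(-1,1,2),K(m),m["D"]).reshape(-1,2);return np.c_[p,np.ones(len(p))]
def plane(P,uv,z):
    m,R,c=P;d=rays(m,uv)@R.T;return c+d*((z-c[2])/d[:,2])[:,None]
def cloud(P,d):
    m,R,c=P;v,u=np.mgrid[:480,:640];g=rays(m,np.c_[u.ravel(),v.ravel()])*d.reshape(-1,1)
    X=(g@R.T+c).reshape(480,640,3);X[d==0]=np.nan;return X
def shot(n,save=None):
    o=monitor.get_obs();P=pose(n,o);im,d=optics.grab_frame(n)
    if save:cv2.imwrite(f"pics/{save}.png",im[:,:,::-1])
    return im,d,P
def hsv(im):return cv2.cvtColor(im,cv2.COLOR_RGB2HSV).astype(int)
def red(im):
    h=hsv(im);return ((h[...,0]<6)|(h[...,0]>174))&(h[...,1]>170)&(h[...,2]>60)
def comps(mask,amin=30):
    n,l,s,c=cv2.connectedComponentsWithStats(mask.astype(np.uint8));return [(l==i,s[i,4],c[i]) for i in range(1,n) if s[i,4]>=amin]
def rect(xy):
    (c,wh,a)=cv2.minAreaRect(np.asarray(xy,np.float32).reshape(-1,1,2));return np.round(c,4),np.round(wh,4),a
E
python3 - <<'E'
from h import *
for n in("top","scene"):
    z=np.load(n+"0.npz");im,d=z["im"],z["d"];P=pose(n);X=cloud(P,d)
    H=hsv(im)
    for name,mk in (("red",red(im)),("yel",(abs(H[...,0]-25)<4)&(H[...,1]>190)&(H[...,2]>90)),("blue",(abs(H[...,0]-110)<10)&(H[...,1]>150))):
        for m,a,c in comps(mk,60):
            p=X[m];p=p[~np.isnan(p[:,0])]
            if not len(p): continue
            zt=np.percentile(p[:,2],95);q=p[abs(p[:,2]-zt)<.006]
            print(n,name,a,c.round(),"ztop",zt.round(3),"zmed",np.median(p[:,2]).round(3),rect(q[:,:2]))
    x=X
    # tray: dark greyish points height 0.035-0.045 
    if n=="top":
        reg=np.zeros((480,640),bool);reg[200:310,410:515]=1
        q=X[reg&(X[...,2]>.03)&(X[...,2]<.05)];print("tray",len(q),rect(q[:,:2]))
        reg[:]=0;reg[195:290,135:225]=1
        mk=reg&(H[...,1]>110)&(H[...,0]<20)&(H[...,2]<175)
        m,a,c=max(comps(mk),key=lambda t:t[1]);
        cn=max(cv2.findContours(m.astype(np.uint8),0,2)[0],key=cv2.contourArea).reshape(-1,2)
        print("mat",a,cv2.minEnclosingCircle(plane(P,cn,.004)[:,:2].astype(np.float32)))
E
```

```text
top red 245 [342. 204.] ztop 0.177 zmed 0.174 (array([ 0.5709, -0.0309]), array([0.0336, 0.034 ]), 11.490962982177734)
top red 126 [292. 222.] ztop 0.111 zmed 0.108 (array([0.541 , 0.0827]), array([0.0426, 0.0162]), 12.096114158630371)
top red 312 [289. 280.] ztop 0.028 zmed 0.024 (array([0.4128, 0.0897]), array([0.0209, 0.0914]), 56.32712936401367)
top red 104 [339. 306.] ztop 0.076 zmed 0.073 (array([ 0.3503, -0.0324]), array([0.0234, 0.0232]), 3.228912353515625)
top red 117 [441. 357.] ztop 0.076 zmed 0.072 (array([ 0.2354, -0.2763]), array([0.0244, 0.0231]), 57.37824249267578)
top yel 572 [ 10. 138.] ztop -0.365 zmed -0.372 (array([0.9248, 1.1541]), array([0.1013, 0.0899]), 9.319911003112793)
top yel 1047 [443. 158.] ztop 0.039 zmed 0.035 (array([ 0.7308, -0.2892]), array([0.0789, 0.148 ]), 22.583492279052734)
top yel 372 [320. 223.] ztop 0.073 zmed 0.07 (array([0.5638, 0.0048]), array([0.1289, 0.0551]), 13.582595825195312)
top blue 15879 [173.  59.] ztop 0.055 zmed -0.304 (array([0.901 , 0.4003]), array([0.3025, 0.1644]), 84.237060546875)
top blue 347 [371. 215.] ztop 0.053 zmed
[... 1950 characters left out ...]
5.] ztop -0.229 zmed -0.405 (array([-1.2858, -0.0273]), array([0.0238, 0.0178]), 73.6939468383789)
scene blue 298 [13. 62.] ztop -0.152 zmed -0.3 (array([-1.2868, -0.8393]), array([0.0062, 0.0245]), 83.43460845947266)
scene blue 610 [351. 265.] ztop 0.053 zmed 0.044 (array([0.5653, 0.0594]), array([0.0833, 0.0608]), 28.91358757019043)
scene blue 685 [276. 296.] ztop 0.053 zmed 0.049 (array([ 0.5829, -0.1076]), array([0.1304, 0.0225]), 12.419623374938965)
scene blue 12404 [564. 351.] ztop 0.059 zmed 0.023 (array([0.901 , 0.3988]), array([0.3019, 0.1612]), 84.08409881591797)
scene blue 652 [630. 463.] ztop -0.305 zmed -0.31 (array([1.0898, 0.6003]), array([0.0452, 0.1353]), 29.020462036132812)
```

```bash
cat >> h.py <<'E'
def st():
    o=monitor.get_obs();T=Ro.from_rotvec(o["orientation"]).as_matrix()
    print("t %.1f"%o["clock"],"tcp",o["tcp_pos"].round(4),"yaw %.2f"%np.degrees(np.arctan2(T[1,0],T[0,0])),"tz",T[:,2].round(3),"j",o["joints"].round(2),"F",o["contact_force"].round(1),"w %.4f g %.1f"%(o["grip_width"],o["gripper_force"]));return o,T
def go(x,y,z,yaw=None):
    """print shift (cm, current tool axes) then turn (rotvec in tool axes) to reach pose"""
    o,T=st();print("shift cm",(T.T@(np.array([x,y,z])-o["tcp_pos"])*100).round(2),"n>=",np.linalg.norm(np.array([x,y,z])-o["tcp_pos"])/.05)
    a=np.radians(yaw) if yaw is not None else np.arctan2(T[1,0],T[0,0])
    G=np.array([[np.cos(a),np.sin(a),0],[np.sin(a),-np.cos(a),0],[0,0,-1]])
    print("turn",Ro.from_matrix(T.T@G).as_rotvec().round(3))
E
python3 -m crank '[[[0,0,-4],[0,0,0]],[[0,0,-4],[0,0,0]],[[0,0,-4],[0,0,0]],[[3.59,-3.2,0],[0,0,0]],[[3.59,-3.2,0],[0,0,0]]]'
python3 -m crank '[[[3.59,-3.2,0],[0,0,0]],[[3.59,-3.2,0],[0,0,0]],[[3.59,-3.2,0],[0,0,0]],[[3.59,-3.2,0],[0,0,0]],[[3.59,-3.2,0],[0,0,0]]]'
python3 -m crank '[[[3.59,-3.2,0],[0,0,0]],[[3.59,-3.2,0],[0,0,0]],[[3.59,-3.2,0],[0,0,0]],[[3.59,-3.2,0],[0,0,0]],[[3.59,-3.2,0],[0,0,0]]]'
python3 -m crank '[[[3.59,-3.2,0],[0,0,0]],[[3.59,-3.2,0],[0,0,0]],[[3.59,-3.2,0],[0,0,0]],[[0,0,0],[0,0,0]],[[0,0,0],[0,0,0]]]'
python3 -c "
from h import *
go(.572,-.0315,.33,12)
im,d,P=shot('wrist','w1');X=cloud(P,d)
for m,a,c in comps(red(im),100):
    p=X[m];p=p[~np.isnan(p[:,0])];zt=np.percentile(p[:,2],80);q=p[abs(p[:,2]-zt)<.006];print(a,c,zt,rect(q[:,:2]))
"
```

```text
clock: 0.65
tcp_pos: [0.2443, -0.5648, 0.3524]
orientation: [3.106, 0.451, 0.001]
contact_force: [1.8, 0.8, -0.2]
grip_width: 0.0853
gripper_force: 0.0
clock: 1.15
tcp_pos: [0.371, -0.3577, 0.3513]
orientation: [3.108, 0.457, -0.0]
contact_force: [-0.1, -0.3, 0.4]
grip_width: 0.0854
gripper_force: 0.0
clock: 1.65
tcp_pos: [0.4968, -0.153, 0.3513]
orientation: [3.108, 0.456, -0.0]
contact_force: [0.9, -0.7, -0.0]
grip_width: 0.0855
gripper_force: 0.0
clock: 2.15
tcp_pos: [0.5719, -0.0307, 0.3507]
orientation: [-3.107, -0.461, 0.002]
contact_force: [-0.6, -1.4, -0.1]
grip_width: 0.0852
gripper_force: 0.0
t 2.1 tcp [ 0.5719 -0.0307  0.3507] yaw 16.88 tz [-0.001  0.    -1.   ] j [ 0.3   0.25 -0.44  1.62  0.11  1.29 -1.43] F [-0.6 -1.4 -0.1] w 0.0852 g 0.0
shift cm [-0.01  0.08  2.07] n>= 0.4144921083033487
turn [-0.001  0.001  0.085]
838 [203.30071599 192.64200477] 0.10810369148319789 (array([0.5425, 0.0834]), array([0.043 , 0.0179]), 11.857181549072266)
1753 [320.59498003 212.40958357] 0.17418682769164096 (array([ 0.5729, -0.0305]), array([0.035 , 0.0342]), 12.593829154968262)
1100 [197.16454545 274.59454545] 0.025046780411630276 (array([0.4138, 0.0896]), array([0.0227, 0.0933]), 56.32411575317383)
358 [270.21787709 360.59497207] 0.07283339990544802 (array([ 0.3523, -0.0319]), array([0.0248, 0.0229]), 7.21344518661499)
```

The wrist view agrees: knob at (0.5725,-0.031), top 0.174, yaw ≈12.3°. Descending to grip.

```bash

python3 -m crank '[[[0,0,3.5],[0,0,0.08]],[[0,0,4],[0,0,0]],[[0,0,4],[0,0,0]],[[0,0,4],[0,0,0]],[[0,0,2.7],[0,0,0]]]' 7 >/dev/null
python3 -m crank '[[[0,0,2],[0,0,0]],[[0,0,0],[0,0,0]],[[0,0,0],[0,0,0]]]'
python3 -c "
from h import *
go(.5725,-.031,.148,12.3)"
```

```text
clock: 3.0
tcp_pos: [0.5717, -0.0334, 0.1498]
orientation: [3.124, 0.329, -0.0]
contact_force: [-0.0, 0.5, 0.3]
grip_width: 0.07
gripper_force: 0.0
t 3.0 tcp [ 0.5717 -0.0334  0.1498] yaw 12.01 tz [-0.    -0.001 -1.   ] j [ 0.26  0.43 -0.4   1.86  0.21  0.89 -1.6 ] F [-0.   0.5  0.3] w 0.0700 g 0.0
shift cm [ 0.12 -0.22  0.18] n>= 0.06150985712683825
turn [ 0.001  0.    -0.005]
```

```bash

python3 -m crank '[[[0,0,0],[0,0,0]],[[0,0,0],[0,0,0]],[[0,0,0],[0,0,0]],[[0,0,0],[0,0,0]],[[0,0,0],[0,0,0]]]' 2.5 70
python3 -c "
from h import *
st()"
```

```text
clock: 3.5
tcp_pos: [0.5728, -0.0319, 0.1508]
orientation: [3.123, 0.332, 0.004]
contact_force: [-1.8, 1.4, 5.9]
grip_width: 0.0351
gripper_force: 70.4
t 3.5 tcp [ 0.5728 -0.0319  0.1508] yaw 12.13 tz [ 0.002 -0.    -1.   ] j [ 0.26  0.43 -0.4   1.86  0.21  0.89 -1.6 ] F [-1.8  1.4  5.9] w 0.0351 g 70.4
```

```bash

python3 -m crank '[[[0,0,-0.03],[0,0,-0.14]],[[0,0,-0.036],[0,0,-0.14]],[[0,0,-0.036],[0,0,-0.14]],[[0,0,-0.036],[0,0,-0.14]],[[0,0,-0.036],[0,0,-0.14]]]'
python3 -c "
from h import *
o,T=st();print(o['moment'])"
```

```text
clock: 4.0
tcp_pos: [0.5722, -0.0314, 0.1514]
orientation: [-2.817, -1.391, -0.002]
contact_force: [1.5, 1.6, -2.7]
grip_width: 0.0343
gripper_force: 69.8
t 4.0 tcp [ 0.5722 -0.0314  0.1514] yaw 52.58 tz [ 0.001  0.001 -1.   ] j [ 0.38  0.46 -0.56  1.85  0.3   0.92 -0.97] F [ 1.5  1.6 -2.7] w 0.0343 g 69.8
[ 0.29171535 -0.20378998 -0.08561955]
```

```bash

python3 -m crank '[[[0,0,-0.036],[0,0,-0.14]],[[0,0,-0.036],[0,0,-0.14]],[[0,0,-0.036],[0,0,-0.14]],[[0,0,-0.036],[0,0,-0.14]],[[0,0,-0.036],[0,0,-0.14]]]' >/dev/null
python3 -m crank '[[[0,0,-0.036],[0,0,-0.14]],[[0,0,-0.036],[0,0,-0.14]],[[0,0,-0.036],[0,0,-0.14]],[[0,0,-0.036],[0,0,-0.14]],[[0,0,-0.036],[0,0,-0.14]]]'
python3 -m crank '[[[0,0,-0.036],[0,0,-0.14]],[[0,0,-0.036],[0,0,-0.14]],[[0,0,-0.036],[0,0,-0.14]],[[0,0,-0.036],[0,0,-0.14]],[[0,0,-0.036],[0,0,-0.14]]]' >/dev/null
python3 -m crank '[[[0,0,-0.036],[0,0,-0.14]],[[0,0,-0.036],[0,0,-0.14]],[[0,0,-0.036],[0,0,-0.14]],[[0,0,-0.036],[0,0,-0.14]],[[0,0,-0.036],[0,0,-0.14]]]'
python3 -m crank '[[[0,0,-0.036],[0,0,-0.14]],[[0,0,-0.036],[0,0,-0.14]],[[0,0,-0.036],[0,0,-0.14]]]'
python3 -c "
from h import *
o,T=st();print(o['moment'])"
```

```text
clock: 5.0
tcp_pos: [0.5709, -0.031, 0.1555]
orientation: [-1.259, -2.877, 0.001]
contact_force: [-4.9, 1.2, 6.0]
grip_width: 0.0348
gripper_force: 71.2
clock: 6.0
tcp_pos: [0.5706, -0.032, 0.159]
orientation: [0.888, -3.01, 0.0]
contact_force: [-5.7, -0.3, 9.0]
grip_width: 0.0346
gripper_force: 71.4
clock: 6.3
tcp_pos: [0.5709, -0.0324, 0.1601]
orientation: [1.496, -2.759, 0.0]
contact_force: [-5.7, -1.5, 7.6]
grip_width: 0.0347
gripper_force: 71.4
t 6.3 tcp [ 0.5709 -0.0324  0.1601] yaw -123.06 tz [-0.002 -0.002 -1.   ] j [ 0.82  0.75 -1.27  1.82  0.77  1.19  1.87] F [-5.7 -1.5  7.6] w 0.0347 g 71.4
[-0.22469673  1.59057455 -0.60297031]
```

```bash

python3 -m crank '[[[0,0,0],[0,0,0]],[[0,0,0],[0,0,0]],[[0,0,0],[0,0,0]],[[0,0,0],[0,0,0]],[[0,0,0],[0,0,0.15]]]' 8
python3 -m crank '[[[0,0,0],[0,0,0.15]],[[0,0,0],[0,0,0.15]],[[0,0,0],[0,0,0.15]],[[0,0,0],[0,0,0.15]],[[0,0,0],[0,0,0.15]]]' >/dev/null
python3 -m crank '[[[0,0,0],[0,0,0.15]],[[0,0,0],[0,0,0.15]],[[0,0,0],[0,0,0.15]],[[0,0,0],[0,0,0.15]],[[0,0,0],[0,0,0.15]]]' >/dev/null
python3 -m crank '[[[0,0,0],[0,0,0.15]],[[0,0,0],[0,0,0.15]],[[0,0,0],[0,0,0.15]],[[0,0,0],[0,0,0.15]],[[0,0,0],[0,0,0.15]]]' >/dev/null
python3 -m crank '[[[0,0,0],[0,0,0.15]],[[0,0,0],[0,0,0.15]],[[0,0,0],[0,0,0.15]],[[0,0,0],[0,0,0.15]],[[0,0,0],[0,0,0.15]]]' >/dev/null
python3 -m crank '[[[0,0,0],[0,0,0.15]],[[0,0,0],[0,0,0.15]],[[0,0,0],[0,0,0.15]],[[0,0,0],[0,0,0.15]],[[0,0,0],[0,0,0.15]]]' >/dev/null
python3 -m crank '[[[0,0,0],[0,0,0.15]],[[0,0,0],[0,0,0.15]],[[0,0,0],[0,0,0.15]],[[0,0,0],[0,0,0.15]],[[0,0,0],[0,0,0.15]]]' >/dev/null
python3 -m crank '[[[0,0,0],[0,0,0.06]],[[0,0,0],[0,0,0]],[[0,0,0],[0,0,0]]]'
python3 -c "
from h import *
go(.5722,-.0314,.158,-33)"
```

```text
clock: 6.8
tcp_pos: [0.5718, -0.0319, 0.159]
orientation: [1.277, -2.87, -0.001]
contact_force: [-0.6, -0.4, 1.0]
grip_width: 0.0799
gripper_force: 0.0
clock: 10.1
tcp_pos: [0.5719, -0.0316, 0.1595]
orientation: [-3.012, 0.893, -0.001]
contact_force: [0.6, 0.2, -0.3]
grip_width: 0.0799
gripper_force: 0.0
t 10.1 tcp [ 0.5719 -0.0316  0.1595] yaw -33.02 tz [ 0. -0. -1.] j [ 0.13  0.4  -0.24  1.86  0.12  0.89 -2.31] F [ 0.6  0.2 -0.3] w 0.0799 g 0.0
shift cm [ 0.01 -0.03  0.15] n>= 0.029924637606712753
turn [-0. -0. -0.]
```

```bash

python3 -m crank '[[[0,0,0],[0,0,0]],[[0,0,0],[0,0,0]],[[0,0,0],[0,0,0]],[[0,0,0],[0,0,0]],[[0,0,0],[0,0,0]]]' 2.5 70
python3 -m crank '[[[0,0,-0.036],[0,0,-0.14]],[[0,0,-0.036],[0,0,-0.14]],[[0,0,-0.036],[0,0,-0.14]],[[0,0,-0.036],[0,0,-0.14]],[[0,0,-0.036],[0,0,-0.14]]]'
python3 -m crank '[[[0,0,-0.036],[0,0,-0.14]],[[0,0,-0.036],[0,0,-0.14]],[[0,0,-0.036],[0,0,-0.14]],[[0,0,-0.036],[0,0,-0.14]],[[0,0,-0.036],[0,0,-0.14]]]' >/dev/null
python3 -m crank '[[[0,0,-0.036],[0,0,-0.14]],[[0,0,-0.036],[0,0,-0.14]],[[0,0,-0.036],[0,0,-0.14]],[[0,0,-0.036],[0,0,-0.14]],[[0,0,-0.036],[0,0,-0.14]]]'
python3 -m crank '[[[0,0,-0.036],[0,0,-0.14]],[[0,0,-0.036],[0,0,-0.14]],[[0,0,-0.036],[0,0,-0.14]],[[0,0,-0.036],[0,0,-0.14]],[[0,0,-0.036],[0,0,-0.14]]]' >/dev/null
python3 -m crank '[[[0,0,-0.036],[0,0,-0.14]],[[0,0,-0.036],[0,0,-0.14]],[[0,0,-0.036],[0,0,-0.14]],[[0,0,-0.036],[0,0,-0.14]],[[0,0,-0.036],[0,0,-0.14]]]'
python3 -m crank '[[[0,0,-0.036],[0,0,-0.14]],[[0,0,-0.036],[0,0,-0.14]],[[0,0,-0.036],[0,0,-0.14]],[[0,0,-0.036],[0,0,-0.14]],[[0,0,-0.036],[0,0,-0.14]]]'
python3 -m crank '[[[0,0,-0.2],[0,0,0]],[[0,0,-0.2],[0,0,0]],[[0,0,0],[0,0,0]]]'
python3 -c "
from h import *
o,T=st();print(o['moment'])
shot('scene','s1')"
```

```text
clock: 10.6
tcp_pos: [0.5721, -0.0318, 0.1596]
orientation: [-3.011, 0.895, -0.001]
contact_force: [-0.5, -0.5, 3.1]
grip_width: 0.0347
gripper_force: 69.7
clock: 11.1
tcp_pos: [0.572, -0.0319, 0.1614]
orientation: [-3.135, -0.199, -0.001]
contact_force: [-1.4, 1.4, 2.5]
grip_width: 0.0351
gripper_force: 69.7
clock: 12.1
tcp_pos: [0.5717, -0.0315, 0.165]
orientation: [-2.269, -2.172, -0.0]
contact_force: [-2.0, 1.7, 2.9]
grip_width: 0.0346
gripper_force: 69.8
clock: 13.1
tcp_pos: [0.5716, -0.0318, 0.1685]
orientation: [-0.336, -3.123, 0.0]
contact_force: [-1.9, -0.2, 2.8]
grip_width: 0.0349
gripper_force: 69.8
clock: 13.6
tcp_pos: [0.5716, -0.0321, 0.1703]
orientation: [0.754, -3.049, 0.0]
contact_force: [-2.2, 0.3, 2.9]
grip_width: 0.0346
gripper_force: 69.9
clock: 13.9
tcp_pos: [0.5716, -0.0321, 0.174]
orientation: [0.743, -3.052, 0.0]
contact_force: [-1.0, 1.0, -1.4]
grip_width: 0.0349
gripper_force: 69.8
t 13.9 tcp [ 0.5716 -0.0321  0.174 ] yaw -152.65 tz [-0. -0. -1.] j [ 0.78  0.66 -1.17  1.81  0.67  1.14  1.43] F [-1.   1.  -1.4] w 0.0349 g 69.8
[0.01432893 0.20503669 0.05782017]
```

View pics/s1.png

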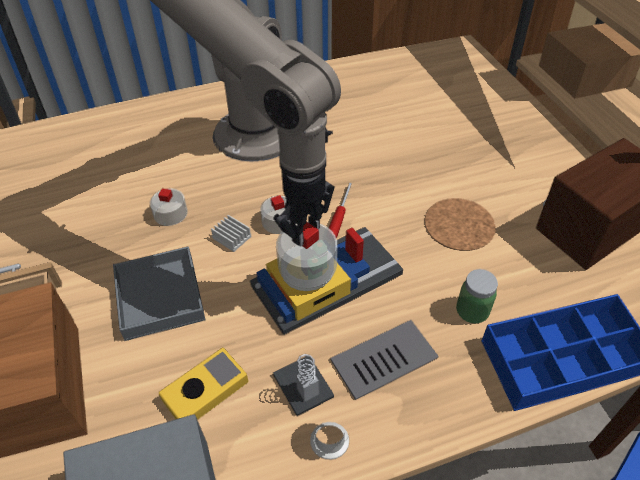

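Force −1.4 N is the lid's own weight: the lid is free. Lifting and carrying to the mat.

```bash

python3 -m crank '[[[0,0,-2],[0,0,0]],[[0,0,-3],[0,0,0]],[[0,0,-3],[0,0,0]],[[0,0,-3],[0,0,0]],[[0,0,-1.5],[0,0,0]]]' - 90
python3 -m crank '[[[-1,3,0],[0,0,0]],[[-1.42,4.37,0],[0,0,0]],[[-1.42,4.37,0],[0,0,0]],[[-1.42,4.37,0],[0,0,0]],[[-1.42,4.37,0],[0,0,0]]]'
python3 -m crank '[[[-1.42,4.37,0],[0,0,0]],[[-1.42,4.37,0],[0,0,0]],[[-1.42,4.37,0],[0,0,0]],[[-1.4,4.3,0],[0,0,0]],[[-0.5,1.3,0],[0,0,0]]]'
python3 -c "
from h import *
go(.505,.376,.086)"
```

```text
clock: 14.45
tcp_pos: [0.5728, -0.0312, 0.3017]
orientation: [-0.745, 3.049, -0.002]
contact_force: [1.3, 0.2, -2.4]
grip_width: 0.0344
gripper_force: 94.9
clock: 14.95
tcp_pos: [0.5359, 0.1818, 0.2984]
orientation: [0.745, -3.052, 0.001]
contact_force: [0.3, -0.5, -1.3]
grip_width: 0.0343
gripper_force: 95.1
clock: 15.45
tcp_pos: [0.5012, 0.3804, 0.2988]
orientation: [0.756, -3.048, -0.004]
contact_force: [-1.4, 0.4, -1.8]
grip_width: 0.0345
gripper_force: 94.9
t 15.4 tcp [0.5012 0.3804 0.2988] yaw -152.13 tz [-0.001  0.002 -1.   ] j [ 0.03  0.6  -1.17  1.54  0.56  1.38  0.86] F [-1.4  0.4 -1.8] w 0.0345 g 94.9
shift cm [-0.13 -0.63 21.28] n>= 4.257930904063974
turn [ 0.003 -0.    -0.   ]
```

```bash

python3 -m crank '[[[-0.1,-0.5,4],[0,0,0]],[[0,0,4.5],[0,0,0]],[[0,0,4.5],[0,0,0]],[[0,0,4],[0,0,0]],[[0,0,2],[0,0,0]]]'
python3 -m crank '[[[0,0,1],[0,0,0]],[[0,0,0.5],[0,0,0]],[[0,0,0.4],[0,0,0]],[[0,0,0.3],[0,0,0]],[[0,0,0],[0,0,0]]]'
python3 -c "
from h import *
st()"
```

```text
clock: 15.95
tcp_pos: [0.5065, 0.3689, 0.1046]
orientation: [0.745, -3.047, 0.005]
contact_force: [-0.8, 0.7, -2.5]
grip_width: 0.0342
gripper_force: 95.1
clock: 16.45
tcp_pos: [0.5083, 0.3713, 0.0879]
orientation: [-0.746, 3.05, 0.001]
contact_force: [-0.4, 0.1, -1.6]
grip_width: 0.0343
gripper_force: 95.1
t 16.4 tcp [0.5083 0.3713 0.0879] yaw -152.51 tz [ 0.001  0.001 -1.   ] j [-0.04  0.8  -1.02  1.74  0.77  1.06  0.72] F [-0.4  0.1 -1.6] w 0.0343 g 95.1
```

```bash

python3 -m crank '[[[0,0,0.15],[0,0,0]],[[0,0,0.1],[0,0,0]],[[0,0,0.1],[0,0,0]],[[0,0,0],[0,0,0]]]'
python3 -m crank '[[[0,0,0],[0,0,0]],[[0,0,0],[0,0,0]],[[0,0,0],[0,0,0]],[[0,0,0],[0,0,0]],[[0,0,0],[0,0,0]]]' 8
python3 -m crank '[[[0,0,-2],[0,0,0]],[[0,0,-4],[0,0,0.1]],[[0,0,-5],[0,0,0.15]],[[0,0,-5],[0,0,0.15]],[[0,0,-5],[0,0,0.15]]]'
python3 -m crank '[[[0,0,-4],[0,0,0.15]],[[0,0,0],[0,0,0.15]],[[0,0,0],[0,0,0.15]],[[0,0,0],[0,0,0.15]],[[0,0,0],[0,0,0.15]]]'
python3 -c "
from h import *
go(.572,-.031,.35,12)
shot('top','t2')"
```

```text
clock: 16.85
tcp_pos: [0.5082, 0.3712, 0.0843]
orientation: [-0.747, 3.051, -0.0]
contact_force: [-1.3, -0.5, 4.5]
grip_width: 0.0345
gripper_force: 95.5
clock: 17.35
tcp_pos: [0.5079, 0.3711, 0.0835]
orientation: [0.747, -3.051, -0.0]
contact_force: [-0.2, 0.9, 0.0]
grip_width: 0.0802
gripper_force: 0.0
clock: 17.85
tcp_pos: [0.5071, 0.3714, 0.2973]
orientation: [0.117, 3.139, 0.002]
contact_force: [0.5, 0.4, 0.5]
grip_width: 0.0801
gripper_force: 0.0
clock: 18.35
tcp_pos: [0.5072, 0.3715, 0.3354]
orientation: [1.259, 2.878, 0.002]
contact_force: [0.2, 0.5, -0.5]
grip_width: 0.08
gripper_force: 0.0
t 18.4 tcp [0.5072 0.3715 0.3354] yaw 132.74 tz [ 0.001  0.001 -1.   ] j [-0.1   0.46 -0.9   1.5   0.36  1.36 -0.28] F [ 0.2  0.5 -0.5] w 0.0800 g 0.0
shift cm [-33.96 -22.56  -1.5 ] n>= 8.159425385351717
turn [ 1.000e-03 -2.000e-03  2.107e+00]
```

View pics/t2.png

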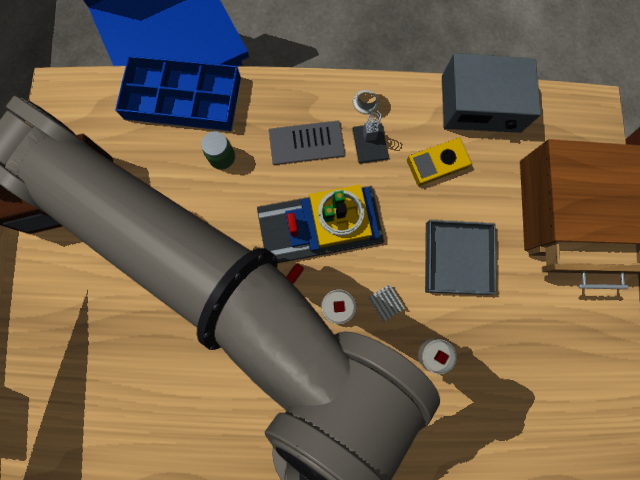

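Top view: lid left the lantern; two green cells visible at (340,196) and (328,212), post in the middle. Going back above the lantern for a close look.

```bash

python3 -m crank '[[[-3,-2,-0.5],[0,0,0]],[[-3.87,-2.57,-0.5],[0,0,0]],[[-3.87,-2.57,-0.5],[0,0,0]],[[-3.87,-2.57,0],[0,0,0]],[[-3.87,-2.57,0],[0,0,0]]]' >/dev/null
python3 -m crank '[[[-3.87,-2.57,0],[0,0,0]],[[-3.87,-2.57,0],[0,0,0]],[[-3.87,-2.57,0],[0,0,0]],[[-3.87,-2.57,0],[0,0,0.15]],[[0,0,0],[0,0,0.15]]]'
python3 -m crank '[[[0,0,0],[0,0,0.15]],[[0,0,0],[0,0,0.15]],[[0,0,0],[0,0,0.15]],[[0,0,0],[0,0,0.15]],[[0,0,0],[0,0,0.15]]]' >/dev/null
python3 -m crank '[[[0,0,0],[0,0,0.15]],[[0,0,0],[0,0,0.15]],[[0,0,0],[0,0,0.15]],[[0,0,0],[0,0,0.15]],[[0,0,0],[0,0,0.15]]]' >/dev/null
python3 -m crank '[[[0,0,0],[0,0,0.15]],[[0,0,0],[0,0,0.15]],[[0,0,0],[0,0,0.007]],[[0,0,0],[0,0,0]]]' >/dev/null
cat > cells.py <<'E'
from h import *
import sys
go(.572,-.031,.35,12)
im,d,P=shot('wrist',sys.argv[1]);X=cloud(P,d);H=hsv(im)
g=(abs(H[...,0]-60)<22)&(H[...,1]>90)&(H[...,2]>40)
for nm,mk in (("green",g),("high",(X[...,2]>.125)&(X[...,2]<.2))):
  for m,a,c in comps(mk,80):
    p=X[m];p=p[~np.isnan(p[:,0])]
    if len(p)<20: continue
    zt=np.percentile(p[:,2],90);q=p[abs(p[:,2]-zt)<.005];print(nm,a,c.round(),zt.round(4),rect(q[:,:2]))
E
python3 cells.py w2
```

```text
clock: 19.4
tcp_pos: [0.5753, -0.0397, 0.3488]
orientation: [1.686, 2.649, -0.004]
contact_force: [0.0, 0.2, -0.1]
grip_width: 0.0801
gripper_force: 0.0
t 20.8 tcp [ 0.5746 -0.0305  0.3493] yaw 12.66 tz [ 0.001  0.    -1.   ] j [ 0.34  0.26 -0.48  1.62  0.13  1.29 -1.52] F [ 0.4  0.2 -0.1] w 0.0797 g 0.0
shift cm [-0.27 -0.01 -0.07] n>= 0.0551883209584114
turn [-0.    -0.001  0.012]
green 274 [53.  7.] 0.0776 (array([0.7038, 0.2758]), array([0.0076, 0.036 ]), 9.94599723815918)
green 544 [320. 173.] 0.1354 (array([ 0.6018, -0.0237]), array([0.0218, 0.0209]), 12.794591903686523)
green 142 [291. 189.] 0.1056 (array([5.766e-01, 1.000e-04]), array([0.0004, 0.0187]), 12.452566146850586)
green 460 [289. 207.] 0.1354 (array([ 0.5661, -0.0018]), array([0.0221, 0.0206]), 11.82729721069336)
high 602 [320. 176.] 0.1357 (array([ 0.6018, -0.0241]), array([0.0218, 0.0218]), 12.451652526855469)
high 593 [288. 208.] 0.1357 (array([ 0.5659, -0.0012]), array([0.0221, 0.0217]), 11.753012657165527)
high 482 [320. 208.] 0.1355 (array([ 0.5725, -0.0308]), array([0.0198, 0.0187]), 12.357950210571289)
```

View pics/w2.png

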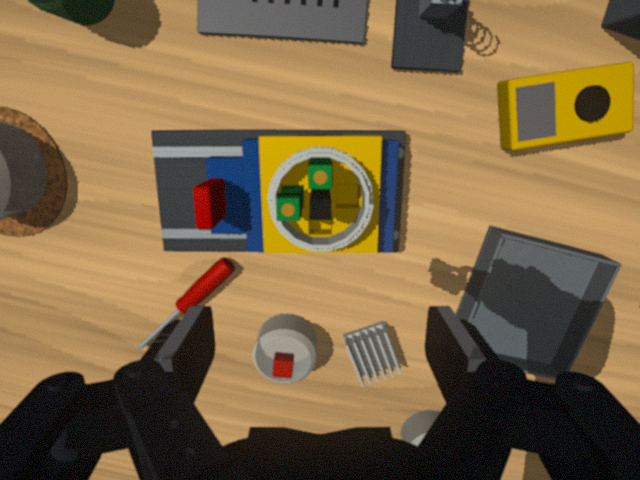

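Two cells: +x bay (0.602,−0.024) and +y bay (0.566,−0.0015), tops at 0.1355; the other two bays are empty. Heights match the geometry. Grasp cell 0.

```bash
python3 -c "
from h import *
go(.602,-.024,.104,12.2)
im,d,P=shot('top');X=cloud(P,d);reg=np.zeros((480,640),bool);reg[190:330,400:520]=1
q=X[reg&(X[...,2]>.03)&(X[...,2]<.05)];print('tray',len(q),rect(q[:,:2]))"

```

```text
t 20.9 tcp [ 0.5746 -0.0307  0.3492] yaw 12.62 tz [ 0.001  0.    -1.   ] j [ 0.34  0.26 -0.48  1.62  0.13  1.29 -1.52] F [-0.4 -0.2 -1.5] w 0.0803 g 0.0
shift cm [ 2.8  -0.06 24.52] n>= 4.935451106149047
turn [-0.    -0.001  0.007]
tray 367 (array([ 0.4798, -0.3696]), array([0.1126, 0.182 ]), 89.45341491699219)
```

```bash

python3 -m crank '[[[2.8,-0.06,2],[0,0,0.007]],[[0,0,4.5],[0,0,0]],[[0,0,4.5],[0,0,0]],[[0,0,4.5],[0,0,0]],[[0,0,3],[0,0,0]]]' 5 40 >/dev/null
python3 -m crank '[[[0,0,0.5],[0,0,0]],[[0,0,0],[0,0,0]],[[0,0,0],[0,0,0]]]'
python3 -c "
from h import *
go(.602,-.024,.105,12.2)"
```

```text
clock: 21.7
tcp_pos: [0.6034, -0.0243, 0.1607]
orientation: [3.124, 0.327, 0.005]
contact_force: [-0.8, -0.0, 0.1]
grip_width: 0.0498
gripper_force: 0.0
t 21.7 tcp [ 0.6034 -0.0243  0.1607] yaw 11.95 tz [ 0.003  0.    -1.   ] j [ 0.28  0.47 -0.45  1.78  0.25  0.94 -1.64] F [-0.8 -0.   0.1] w 0.0498 g 0.0
shift cm [-0.15 -0.06  5.57] n>= 1.1146615647442832
turn [ 0.    -0.003 -0.004]
```

```bash

python3 -m crank '[[[-0.1,0,2],[0,0,0]],[[0,0,2],[0,0,0]],[[0,0,1.5],[0,0,0]],[[0,0,0],[0,0,0]]]'
python3 -m crank '[[[0,0,0],[0,0,0]],[[0,0,0],[0,0,0]],[[0,0,0],[0,0,0]],[[0,0,0],[0,0,0]]]' 1 60
python3 -m crank '[[[0,0,-1.5],[0,0,0]],[[0,0,-2.5],[0,0,0]],[[0,0,-3],[0,0,0]],[[0,0,-3],[0,0,0]],[[0,0,-3],[0,0,0]]]'
python3 -c "
from h import *
im,d,P=shot('top','t3');X=cloud(P,d);reg=np.zeros((480,640),bool);reg[190:330,400:520]=1
q=X[reg&(X[...,2]>.03)&(X[...,2]<.05)];print('tray',len(q),rect(q[:,:2]),q.min(0),q.max(0))
go(.48,-.34,.232)
"
```

```text
clock: 22.1
tcp_pos: [0.6005, -0.0249, 0.1031]
orientation: [-3.125, -0.326, 0.002]
contact_force: [-0.2, -0.1, -0.4]
grip_width: 0.0498
gripper_force: 0.0
clock: 22.5
tcp_pos: [0.6022, -0.0246, 0.1052]
orientation: [3.124, 0.326, 0.005]
contact_force: [-0.2, -0.5, 6.1]
grip_width: 0.0208
gripper_force: 59.2
clock: 23.0
tcp_pos: [0.6005, -0.0247, 0.2357]
orientation: [-3.125, -0.326, 0.0]
contact_force: [0.3, -0.2, -1.0]
grip_width: 0.0208
gripper_force: 58.8
tray 403 (array([ 0.4806, -0.3569]), array([0.1411, 0.183 ]), 89.9012222290039) [ 0.38906006 -0.4275306   0.03000091] [ 0.57210644 -0.28644656  0.04538206]
t 23.1 tcp [ 0.6033 -0.0243  0.2412] yaw 11.91 tz [ 0.008 -0.    -1.   ] j [ 0.3   0.39 -0.47  1.7   0.2   1.09 -1.59] F [ 1.7 -0.   2.7] w 0.0215 g 58.8
shift cm [-18.59  28.34   0.83] n>= 6.780233356664107
turn [ 0.002 -0.008 -0.   ]
```

View pics/t3.png

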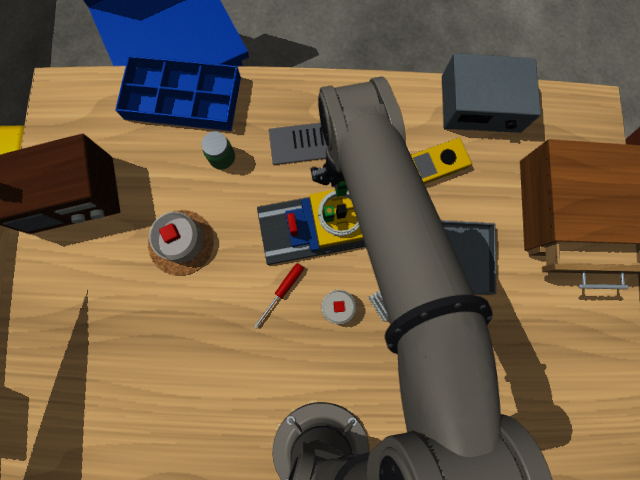

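The lid stands on the mat at (172,238), and cell 0 is held. Tray unmoved (centre 0.480,−0.342). Carry.

```bash

python3 -m crank '[[[-1.7,2.4,0],[0,0,0]],[[-2.67,3.41,0],[0,0,0]],[[-2.67,3.41,0],[0,0,0]],[[-2.67,3.41,0],[0,0,0]],[[-2.67,3.41,0],[0,0,0]]]'
python3 -m crank '[[[-2.67,3.41,0],[0,0,0]],[[-2.67,3.41,0],[0,0,0]],[[-2.67,3.41,0],[0,0,0]],[[-1,1,0],[0,0,0]],[[0,0,0],[0,0,0]]]'
python3 -c "
from h import *
im,d,P=shot('top');X=cloud(P,d);reg=np.zeros((480,640),bool);reg[190:330,400:520]=1
q=X[reg&(X[...,2]>.03)&(X[...,2]<.05)];print('tray',len(q),rect(q[:,:2]),q.min(0),q.max(0))
go(.45,-.335,.066)
"
```

```text
clock: 23.55
tcp_pos: [0.5117, -0.2086, 0.2344]
orientation: [3.124, 0.326, 0.0]
contact_force: [-0.1, -0.4, -0.6]
grip_width: 0.0213
gripper_force: 58.8
clock: 24.05
tcp_pos: [0.446, -0.3382, 0.234]
orientation: [3.125, 0.318, -0.001]
contact_force: [0.2, 0.5, -1.3]
grip_width: 0.021
gripper_force: 58.9
tray 664 (array([ 0.459 , -0.3063]), array([0.2377, 0.2264]), 88.00946807861328) [ 0.34971833 -0.42814848  0.0300093 ] [ 0.57293449 -0.18397202  0.04530554]
t 24.1 tcp [ 0.4476 -0.3358  0.234 ] yaw 11.81 tz [ 0.  0. -1.] j [ 0.82  0.31 -0.35  1.81  0.12  1.04 -0.94] F [-0.1  1.2 -0.9] w 0.0213 g 58.9
shift cm [ 0.25 -0.02 16.8 ] n>= 3.3598190874312683
turn [-0. -0.  0.]
```

```bash

python3 -m crank '[[[0.2,0,3],[0,0,0]],[[0,0,4],[0,0,0]],[[0,0,4],[0,0,0]],[[0,0,3.5],[0,0,0]],[[0,0,1.5],[0,0,0]]]'
python3 -m crank '[[[0,0,0.5],[0,0,0]],[[0,0,0.2],[0,0,0]],[[0,0,0],[0,0,0]]]'
python3 -c "
from h import *
st()"
```

```text
clock: 24.6
tcp_pos: [0.4497, -0.3317, 0.0709]
orientation: [-3.12, -0.331, 0.004]
contact_force: [-1.1, -0.9, -0.8]
grip_width: 0.0211
gripper_force: 58.9
clock: 24.9
tcp_pos: [0.4512, -0.3355, 0.0681]
orientation: [3.123, 0.326, 0.003]
contact_force: [-0.8, -0.1, -0.7]
grip_width: 0.0212
gripper_force: 58.9
t 24.9 tcp [ 0.4512 -0.3355  0.0681] yaw 11.94 tz [ 0.002 -0.001 -1.   ] j [ 0.76  0.52 -0.3   1.94  0.23  0.71 -1.04] F [-0.8 -0.1 -0.7] w 0.0212 g 58.9
```

Lower the last millimetres, release, rise and head back, turning a quarter for the +y cell.

```bash

python3 -m crank '[[[0,0,0.15],[0,0,0]],[[0,0,0.15],[0,0,0]],[[0,0,0.1],[0,0,0]],[[0,0,0],[0,0,0]]]'
python3 -m crank '[[[0,0,0],[0,0,0]],[[0,0,0],[0,0,0]],[[0,0,0],[0,0,0]],[[0,0,0],[0,0,0]]]' 5
python3 -m crank '[[[0,0,-2],[0,0,0]],[[0,0,-4],[0,0,0]],[[0,0,-5],[0,0,0]],[[0,0,-5],[0,0,0]],[[0,0,-5],[0,0,0]]]'
python3 -c "
from h import *
go(.566,-.0015,.25)"
```

```text
clock: 25.3
tcp_pos: [0.4509, -0.336, 0.0651]
orientation: [3.123, 0.325, 0.003]
contact_force: [-3.2, 2.3, 16.1]
grip_width: 0.0212
gripper_force: 61.1
clock: 25.7
tcp_pos: [0.4498, -0.3354, 0.0625]
orientation: [-3.125, -0.326, 0.0]
contact_force: [-1.1, -0.4, -0.4]
grip_width: 0.05
gripper_force: 0.0
clock: 26.2
tcp_pos: [0.4495, -0.335, 0.2745]
orientation: [-3.124, -0.326, 0.0]
contact_force: [0.5, -0.5, -0.3]
grip_width: 0.0498
gripper_force: 0.0
t 26.2 tcp [ 0.4495 -0.335   0.2745] yaw 11.92 tz [-0.  0. -1.] j [ 0.82  0.27 -0.36  1.76  0.1   1.12 -0.93] F [ 0.5 -0.5 -0.3] w 0.0498 g 0.0
shift cm [ 18.29 -30.23   2.45] n>= 7.082812665745957
turn [-0.  0. -0.]
```

```bash

python3 -m crank '[[[2.6,-4.2,0],[0,0,0]],[[2.6,-4.2,0],[0,0,0]],[[2.6,-4.2,0],[0,0,0]],[[2.6,-4.2,0],[0,0,0]],[[2.6,-4.2,0],[0,0,0]]]' >/dev/null
python3 -m crank '[[[2.6,-4.2,0],[0,0,0]],[[2.6,-4.2,0],[0,0,0]],[[0.1,-0.8,2],[0,0,-0.15]],[[0,0,0],[0,0,-0.15]],[[0,0,0],[0,0,-0.15]]]'
python3 -m crank '[[[0,0,0],[0,0,-0.15]],[[0,0,0],[0,0,-0.15]],[[0,0,0],[0,0,-0.15]],[[0,0,0],[0,0,-0.15]],[[0,0,0],[0,0,-0.15]]]' >/dev/null
python3 -m crank '[[[0,0,0],[0,0,-0.15]],[[0,0,0],[0,0,-0.15]],[[0,0,0],[0,0,-0.066]],[[0,0,0],[0,0,0]],[[0,0,0],[0,0,0]]]' >/dev/null
python3 -c "
from h import *
go(.566,-.0015,.105,102.2)"
```

```text
clock: 27.2
tcp_pos: [0.5661, -0.0012, 0.2516]
orientation: [-2.968, -1.027, 0.003]
contact_force: [0.2, -0.6, 0.7]
grip_width: 0.0504
gripper_force: 0.0
t 28.2 tcp [ 0.5665 -0.0022  0.2524] yaw 101.51 tz [-0.  0. -1.] j [ 0.54  0.39 -0.83  1.75  0.32  1.14 -0.18] F [ 0.1 -0.1  0.1] w 0.0502 g 0.0
shift cm [ 0.08 -0.03 14.74] n>= 2.9487291195728913
turn [-0.    -0.    -0.012]
```

```bash

python3 -m crank '[[[0.05,0,3],[0,0,-0.01]],[[0,0,4],[0,0,0]],[[0,0,4],[0,0,0]],[[0,0,2.5],[0,0,0]],[[0,0,1.2],[0,0,0]]]'
python3 -m crank '[[[0,0,0],[0,0,0]],[[0,0,0],[0,0,0]],[[0,0,0],[0,0,0]],[[0,0,0],[0,0,0]],[[0,0,0],[0,0,0]]]' 1 60
python3 -m crank '[[[0,0,-1.5],[0,0,0]],[[0,0,-2.5],[0,0,0]],[[0,0,-3],[0,0,0]],[[0,0,-3],[0,0,0]],[[0,0,-3],[0,0,0]]]'
python3 -c "
from h import *
go(.505,-.35,.232)"
```

```text
clock: 28.7
tcp_pos: [0.565, -0.0019, 0.1031]
orientation: [-1.973, -2.441, 0.004]
contact_force: [0.4, -0.5, -0.5]
grip_width: 0.0499
gripper_force: 0.0
clock: 29.2
tcp_pos: [0.5673, -0.0016, 0.1066]
orientation: [1.972, 2.443, 0.002]
contact_force: [-0.4, -0.3, 3.4]
grip_width: 0.0208
gripper_force: 61.0
clock: 29.7
tcp_pos: [0.5664, -0.0014, 0.2381]
orientation: [1.972, 2.445, 0.001]
contact_force: [0.1, 0.4, -0.6]
grip_width: 0.021
gripper_force: 60.5
t 29.7 tcp [ 0.5664 -0.0014  0.2381] yaw 102.23 tz [ 0.001 -0.    -1.   ] j [ 0.54  0.41 -0.83  1.77  0.33  1.11 -0.19] F [ 0.1  0.4 -0.6] w 0.0210 g 60.5
shift cm [-32.77 -13.39   0.6 ] n>= 7.0811719314984805
turn [0.001 0.    0.   ]
```

```bash

python3 -m crank '[[[-4.06,-1.54,0],[0,0,0]],[[-4.06,-1.54,0],[0,0,0]],[[-4.06,-1.54,0],[0,0,0]],[[-4.06,-1.54,0],[0,0,0]],[[-4.06,-1.54,0],[0,0,0]]]'
python3 -m crank '[[[-4.06,-1.54,0],[0,0,0]],[[-4.06,-1.54,0],[0,0,0]],[[-4.06,-1.54,0],[0,0,0]],[[0,0,0],[0,0,0]],[[0,0,0],[0,0,0]]]'
python3 -c "
from h import *
go(.515,-.345,.066)
im,d,P=shot('wrist','w3')
im,d,P=shot('top');X=cloud(P,d);reg=np.zeros((480,640),bool);reg[190:330,400:520]=1
q=X[reg&(X[...,2]>.03)&(X[...,2]<.05)];print('tray',len(q),rect(q[:,:2]),q.min(0),q.max(0))
"
```

```text
clock: 30.2
tcp_pos: [0.5338, -0.2178, 0.2371]
orientation: [1.972, 2.444, 0.0]
contact_force: [0.8, 0.6, -0.8]
grip_width: 0.0208
gripper_force: 60.7
clock: 30.7
tcp_pos: [0.5143, -0.3462, 0.2364]
orientation: [1.976, 2.442, 0.001]
contact_force: [-0.4, -0.1, -0.8]
grip_width: 0.0209
gripper_force: 60.6
t 30.7 tcp [ 0.5143 -0.3462  0.2364] yaw 102.04 tz [ 0.001  0.    -1.   ] j [ 1.02  0.48 -0.72  1.65  0.34  1.14  0.42] F [-0.4 -0.1 -0.8] w 0.0209 g 60.6
shift cm [ 0.1   0.08 17.04] n>= 3.407585574037059
turn [ 0.001 -0.    -0.   ]
tray 679 (array([ 0.4578, -0.3075]), array([0.2345, 0.2284]), 88.12515258789062) [ 0.34728973 -0.42670575  0.03003726] [ 0.57257873 -0.18683602  0.04998588]
```

View pics/w3.png

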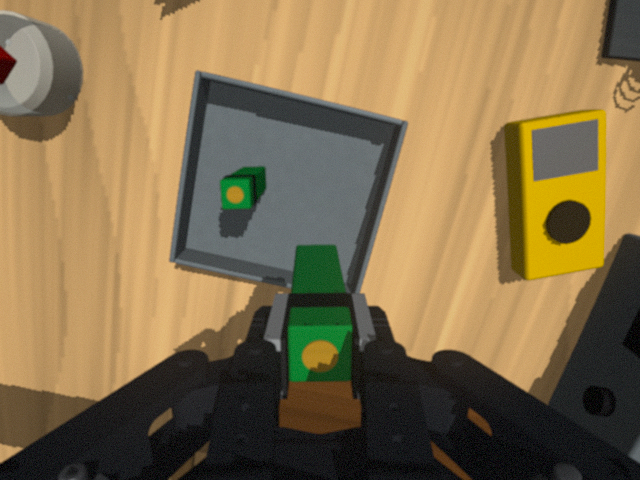

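Cell 0 stands in the tray (240,185); cell 1 is held straight. Lower it.

```bash

python3 -m crank '[[[0,0,3],[0,0,0]],[[0,0,4],[0,0,0]],[[0,0,4],[0,0,0]],[[0,0,3.5],[0,0,0]],[[0,0,1.5],[0,0,0]]]'
python3 -m crank '[[[0,0,0.5],[0,0,0]],[[0,0,0.2],[0,0,0]],[[0,0,0.15],[0,0,0]],[[0,0,0.15],[0,0,0]],[[0,0,0],[0,0,0]]]'
python3 -c "
from h import *
st()"
```

```text
clock: 31.3
tcp_pos: [0.5136, -0.3425, 0.073]
orientation: [-1.966, -2.444, 0.0]
contact_force: [-0.0, 0.3, -0.1]
grip_width: 0.0209
gripper_force: 60.6
clock: 31.8
tcp_pos: [0.5154, -0.3455, 0.0667]
orientation: [1.972, 2.443, 0.0]
contact_force: [0.6, -0.2, 0.6]
grip_width: 0.021
gripper_force: 60.8
t 31.8 tcp [ 0.5154 -0.3455  0.0667] yaw 102.19 tz [ 0.002 -0.001 -1.   ] j [ 0.95  0.66 -0.63  1.78  0.5   0.86  0.3 ] F [ 0.6 -0.2  0.6] w 0.0210 g 60.8
```

```bash

python3 -m crank '[[[0,0,0.1],[0,0,0]],[[0,0,0.1],[0,0,0]],[[0,0,0],[0,0,0]]]'
python3 -m crank '[[[0,0,0],[0,0,0]],[[0,0,0],[0,0,0]],[[0,0,0],[0,0,0]],[[0,0,0],[0,0,0]]]' 4.2
python3 -m crank '[[[0,0,-2],[0,0,0]],[[0,0,-4],[0,0,0]],[[0,0,-5],[0,0,0]],[[0,0,-5],[0,0,0]],[[0,0,-5],[0,0,0]]]'
python3 -c "
from h import *
go(.542,.083,.26)"
```

```text
clock: 32.1
tcp_pos: [0.5157, -0.3457, 0.0666]
orientation: [1.972, 2.443, -0.002]
contact_force: [-5.6, 2.4, 17.3]
grip_width: 0.0212
gripper_force: 63.4
clock: 32.5
tcp_pos: [0.5147, -0.3451, 0.0634]
orientation: [-1.973, -2.445, -0.0]
contact_force: [0.2, -0.2, 0.2]
grip_width: 0.0423
gripper_force: 0.0
clock: 33.0
tcp_pos: [0.5145, -0.3448, 0.2754]
orientation: [-1.972, -2.445, -0.0]
contact_force: [0.5, -1.3, -0.3]
grip_width: 0.0423
gripper_force: 0.0
t 33.0 tcp [ 0.5145 -0.3448  0.2754] yaw 102.22 tz [-0.  0. -1.] j [ 1.03  0.44 -0.74  1.61  0.31  1.21  0.44] F [ 0.5 -1.3 -0.3] w 0.0423 g 0.0
shift cm [41.22 11.75  1.56] n>= 8.57869188303054
turn [-0.    -0.001  0.   ]
```

```bash

python3 -m crank '[[[4.58,1.3,0],[0,0,0]],[[4.58,1.3,0],[0,0,0]],[[4.58,1.3,0],[0,0,0]],[[4.58,1.3,0],[0,0,0]],[[4.58,1.3,0],[0,0,0]]]' 5 >/dev/null
python3 -m crank '[[[4.58,1.3,0],[0,0,0]],[[4.58,1.3,0],[0,0,0]],[[4.58,1.3,0],[0,0,0]],[[4.58,1.3,0],[0,0,0]],[[0,0,0],[0,0,0.15]]]' >/dev/null
python3 -m crank '[[[0,0,0],[0,0,0.15]],[[0,0,0],[0,0,0.15]],[[0,0,0],[0,0,0.15]],[[0,0,0],[0,0,0.15]],[[0,0,0],[0,0,0.15]]]' >/dev/null
python3 -m crank '[[[0,0,0],[0,0,0.15]],[[0,0,0],[0,0,0.15]],[[0,0,0],[0,0,0.15]],[[0,0,0],[0,0,0.15]],[[0,0,0],[0,0,0.075]]]' >/dev/null
python3 -m crank '[[[0,0,0],[0,0,0]],[[0,0,0],[0,0,0]]]' >/dev/null
python3 -c "
from h import *
im,d,P=shot('top');X=cloud(P,d);reg=np.zeros((480,640),bool);reg[190:330,415:520]=1
q=X[reg&(X[...,2]>.03)&(X[...,2]<.05)];print('tray',len(q),rect(q[:,:2]))
H=hsv(im);g=reg&(abs(H[...,0]-60)<22)&(H[...,1]>90)
for m,a,c in comps(g,15): print('cell',a,c,np.nanmax(X[m],0),np.nanmedian(X[m],0))
go(.542,.083,.075,12.2)"
```

```text
tray 766 (array([ 0.48  , -0.3392]), array([0.173 , 0.1818]), 88.41621398925781)
cell 190 [465.72105263 241.15263158] [ 0.52650338 -0.33160705  0.09919865] [ 0.51239007 -0.33633686  0.07341041]
cell 179 [462.50837989 267.7877095 ] [ 0.47296859 -0.32096547  0.09859812] [ 0.44727899 -0.32617781  0.08134802]
t 35.2 tcp [0.5419 0.0826 0.2735] yaw 12.09 tz [-0. -0. -1.] j [ 0.24  0.29 -0.61  1.78  0.18  1.13 -1.79] F [-0.1  0.2  0.7] w 0.0498 g 0.0
shift cm [ 0.03 -0.04 19.85] n>= 3.970309532178302
turn [ 0.     0.    -0.002]
```

Both cells stand in the tray. Down onto the tab, grip, and slide open (tool −y is holder +y).

```bash

python3 -m crank '[[[0,0,3.5],[0,0,0]],[[0,0,4.5],[0,0,0]],[[0,0,4.5],[0,0,0]],[[0,0,4],[0,0,0]],[[0,0,2.5],[0,0,0]]]'
python3 -m crank '[[[0,0,0.8],[0,0,0]],[[0,0,0],[0,0,0]],[[0,0,0],[0,0,0]]]'
python3 -m crank '[[[0,0,0],[0,0,0]],[[0,0,0],[0,0,0]],[[0,0,0],[0,0,0]],[[0,0,0],[0,0,0]],[[0,0,0],[0,0,0]]]' 0.5 60
python3 -m crank '[[[0,-0.4,0],[0,0,0]],[[0,-0.8,0],[0,0,0]],[[0,-0.8,0],[0,0,0]],[[0,-0.8,0],[0,0,0]],[[0,-0.8,0],[0,0,0]]]'
python3 -m crank '[[[0,-0.6,0],[0,0,0]],[[0,0,0],[0,0,0]],[[0,0,0],[0,0,0]]]'
python3 -c "
from h import *
st()"
```

```text
clock: 35.75
tcp_pos: [0.5403, 0.082, 0.0806]
orientation: [-3.124, -0.33, 0.006]
contact_force: [-0.2, -1.1, -0.2]
grip_width: 0.0499
gripper_force: 0.0
clock: 36.05
tcp_pos: [0.5431, 0.0829, 0.077]
orientation: [-3.124, -0.328, -0.003]
contact_force: [0.5, -0.2, 0.1]
grip_width: 0.0498
gripper_force: 0.0
clock: 36.55
tcp_pos: [0.5429, 0.0827, 0.077]
orientation: [3.124, 0.328, 0.004]
contact_force: [-1.2, -1.3, 5.6]
grip_width: 0.0171
gripper_force: 58.6
clock: 37.05
tcp_pos: [0.5358, 0.1148, 0.077]
orientation: [3.121, 0.324, 0.003]
contact_force: [-0.7, -8.6, 8.1]
grip_width: 0.0173
gripper_force: 59.2
clock: 37.35
tcp_pos: [0.5342, 0.1225, 0.077]
orientation: [3.122, 0.327, 0.003]
contact_force: [-1.3, -3.9, 7.8]
grip_width: 0.0173
gripper_force: 59.0
t 37.4 tcp [0.5342 0.1225 0.077 ] yaw 11.95 tz [ 0.002 -0.002 -1.   ] j [ 0.07  0.52 -0.52  1.96  0.38  0.75 -2.03] F [-1.3 -3.9  7.8] w 0.0173 g 59.0
```

```bash

python3 -m crank '[[[0,0,0],[0,0,0]],[[0,0,0],[0,0,0]],[[0,0,0],[0,0,0]],[[0,0,0],[0,0,0]]]' 5
python3 -m crank '[[[0,0,-2],[0,0,0]],[[0,0,-4],[0,0,0]],[[0,0,-5],[0,0,0]],[[0,0,-5],[0,0,0]],[[0,0,-4],[0,0,0]]]' >/dev/null
python3 -m crank '[[[0,3,-3],[0,0,0]],[[0,4.5,-2],[0,0,0]],[[0.5,4.5,-1],[0,0,0]],[[0,3.6,0],[0,0,0]],[[0,0,0],[0,0,0]]]' >/dev/null
python3 -m crank '[[[0,0,0],[0,0,0]],[[0,0,0],[0,0,0]]]' >/dev/null
cat > look.py <<'E'
from h import *
import sys
im,d,P=shot('wrist',sys.argv[1]);X=cloud(P,d);H=hsv(im)
y=(abs(H[...,0]-25)<5)&(H[...,1]>170)&(X[...,2]>.06)&(X[...,2]<.08)&(abs(X[...,0]-.57)<.12)&(abs(X[...,1]+.03)<.12)
print("block",y.sum(),rect(X[y][:,:2]),np.median(X[y][:,2]))
p=(X[...,2]>.125)&(X[...,2]<.15)&(abs(X[...,0]-.57)<.05)&(abs(X[...,1]+.03)<.05);print("post",p.sum(),rect(X[p][:,:2]),np.median(X[p][:,2]))
b=(abs(H[...,0]-110)<10)&(H[...,1]>150)&(abs(X[...,2]-.051)<.007)&(abs(X[...,0]-.56)<.15)
for m,a,c in comps(b,100): print("jaw",a,c.round(),rect(X[m][:,:2]))
for m,a,c in comps(red(im)&(abs(X[...,2]-.108)<.006),100): print("tab",a,rect(X[m][:,:2]))
go(.5725,-.031,.098,12.2)
E
python3 look.py w4
```

```text
clock: 37.75
tcp_pos: [0.5332, 0.1238, 0.0756]
orientation: [-3.124, -0.328, -0.0]
contact_force: [-0.1, -0.1, 0.2]
grip_width: 0.0499
gripper_force: 0.0
block 8164 (array([ 0.5719, -0.0307]), array([0.1278, 0.1288]), 11.93983268737793) 0.0696329138654729
post 544 (array([ 0.5723, -0.0308]), array([0.0204, 0.0197]), 12.1837158203125) 0.13458352611365323
jaw 2301 [220. 193.] (array([0.5432, 0.0831]), array([0.1275, 0.0262]), 11.447854042053223)
jaw 614 [399. 172.] (array([ 0.6011, -0.1062]), array([0.093 , 0.0117]), 13.274434089660645)
tab 741 (array([0.5341, 0.1219]), array([0.0431, 0.0167]), 11.078990936279297)
t 39.0 tcp [ 0.5702 -0.026   0.3355] yaw 12.12 tz [-0.     0.001 -1.   ] j [ 0.38  0.27 -0.54  1.65  0.14  1.27 -1.55] F [-0.3  1.   0.1] w 0.0499 g 0.0
shift cm [ 0.13  0.55 23.75] n>= 4.751619850315425
turn [-0.001  0.    -0.001]
```

View pics/w4.png

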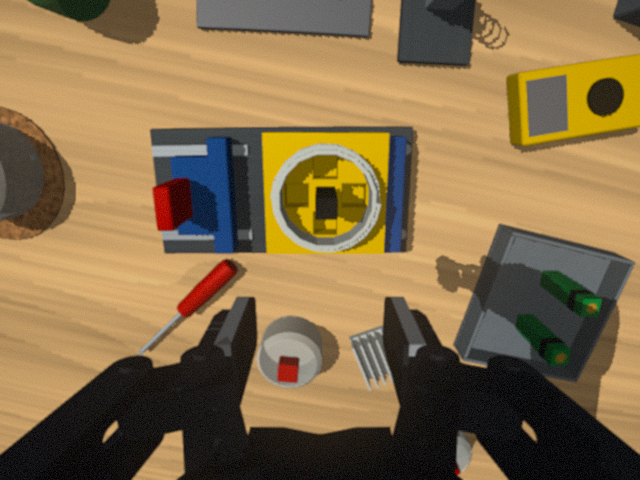

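Jaw open ≈ 40 mm (tab at 170,205), bays empty, post at (0.5723,−0.0308), block yaw 12°. Grip the post.

```bash

python3 -m crank '[[[0.1,0.5,3.5],[0,0,0]],[[0,0,4.8],[0,0,0]],[[0,0,4.8],[0,0,0]],[[0,0,4.8],[0,0,0]],[[0,0,3.5],[0,0,0]]]'
python3 -m crank '[[[0,0,1.5],[0,0,0]],[[0,0,0.6],[0,0,0]],[[0,0,0],[0,0,0]]]'
python3 -m crank '[[[0,0,0],[0,0,0]],[[0,0,0],[0,0,0]],[[0,0,0],[0,0,0]],[[0,0,0],[0,0,0]],[[0,0,0],[0,0,0]]]' 0.5 110
python3 -c "
from h import *
st()"
```

```text
clock: 39.5
tcp_pos: [0.571, -0.031, 0.1189]
orientation: [-3.123, -0.331, 0.004]
contact_force: [0.1, 0.5, 0.1]
grip_width: 0.0498
gripper_force: 0.0
clock: 39.8
tcp_pos: [0.5732, -0.0319, 0.1013]
orientation: [-3.124, -0.329, -0.001]
contact_force: [-0.2, -0.3, 0.4]
grip_width: 0.0498
gripper_force: 0.0
clock: 40.3
tcp_pos: [0.5736, -0.0316, 0.1024]
orientation: [-3.124, -0.329, -0.005]
contact_force: [-1.7, 2.9, 7.6]
grip_width: 0.0185
gripper_force: 107.9
t 40.3 tcp [ 0.5736 -0.0316  0.1024] yaw 12.02 tz [ 0.003  0.    -1.   ] j [ 0.32  0.51 -0.48  1.89  0.31  0.82 -1.69] F [-1.7  2.9  7.6] w 0.0185 g 107.9
```

```bash

python3 -m crank '[[[0,-0.1,-0.5],[0,0,0]],[[0,-0.1,-1],[0,0,0]],[[0,0,-1.5],[0,0,0]],[[0,0,-1.5],[0,0,0]],[[0,0,-1.5],[0,0,0]]]'
python3 -m crank '[[[0,0,0],[0,0,-0.08]],[[0,0,0],[0,0,-0.12]],[[0,0,0],[0,0,-0.12]],[[0,0,0],[0,0,-0.12]],[[0,0,0],[0,0,-0.12]]]'
python3 -m crank '[[[0,0,0],[0,0,-0.12]],[[0,0,0],[0,0,-0.12]],[[0,0,0],[0,0,-0.12]],[[0,0,0],[0,0,-0.12]],[[0,0,0],[0,0,-0.12]]]'
python3 -m crank '[[[0,0,0],[0,0,-0.12]],[[0,0,0],[0,0,-0.12]],[[0,0,0],[0,0,-0.12]],[[0,0,0],[0,0,-0.05]],[[0,0,0],[0,0,0]]]'
python3 -m crank '[[[0,0,0],[0,0,0]],[[0,0,0],[0,0,0]]]'
python3 -c "
from h import *
go(.572,-.029,.163,102)
im,d,P=shot('wrist');X=cloud(P,d);H=hsv(im)
y=(abs(H[...,0]-25)<5)&(H[...,1]>170)&(X[...,2]>.1)&(X[...,2]<.17)&(abs(X[...,0]-.57)<.12)&(abs(X[...,1]+.03)<.12)
A=X[y];A=A[abs(A[:,2]-np.median(A[:,2]))<.012]
print('block',len(A),rect(A[:,:2]),np.median(A[:,2]));c=np.linalg.lstsq(np.c_[A[:,:2],np.ones(len(A))],A[:,2],rcond=None)[0];print('tilt',c)
im,d,P=shot('scene','s5')
"
```

```text
clock: 40.8
tcp_pos: [0.5723, -0.0309, 0.1623]
orientation: [3.124, 0.327, 0.001]
contact_force: [-0.1, 0.6, -4.9]
grip_width: 0.0183
gripper_force: 107.5
clock: 41.3
tcp_pos: [0.5724, -0.031, 0.1618]
orientation: [2.909, 1.184, 0.001]
contact_force: [-0.8, 0.2, -5.8]
grip_width: 0.0185
gripper_force: 107.7
clock: 41.8
tcp_pos: [0.5724, -0.0311, 0.1618]
orientation: [2.429, 1.991, 0.0]
contact_force: [-0.1, 0.7, -5.7]
grip_width: 0.0183
gripper_force: 107.7
clock: 42.3
tcp_pos: [0.5723, -0.0313, 0.1615]
orientation: [1.979, 2.439, -0.0]
contact_force: [-1.0, 0.7, -4.4]
grip_width: 0.0182
gripper_force: 107.7
clock: 42.5
tcp_pos: [0.5722, -0.0309, 0.161]
orientation: [1.98, 2.438, -0.0]
contact_force: [1.1, -0.0, -4.7]
grip_width: 0.0187
gripper_force: 107.7
t 42.5 tcp [ 0.5722 -0.0309  0.161 ] yaw 101.84 tz [ 0.    -0.001 -1.   ] j [ 0.59  0.53 -0.85  1.83  0.47  1.   -0.25] F [ 1.1 -0.  -4.7] w 0.0187 g 107.7
shift cm [ 0.19  0.02 -0.2 ] n>= 0.05533327391503721
turn [ 0.     0.001 -0.003]
block 25993 (array([ 0.5706, -0.0184]), array([0.1289, 0.0989]), 12.052035331726074) 0.12811497226726026
tilt [-0.00712082  0.01433389  0.13171419]
```

View pics/s5.png

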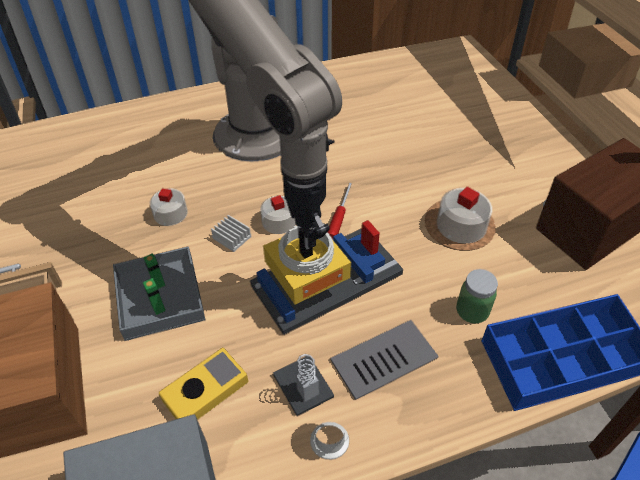

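Base is raised, level, turned, with the orange panel at (325,283) looking out of the +x side. Lower it.

```bash

python3 -m crank '[[[0.25,0,1],[0,0,0]],[[0,0,1.5],[0,0,0]],[[0,0,1.5],[0,0,0]],[[0,0,1],[0,0,0]],[[0,0,0.4],[0,0,0]]]'
python3 -m crank '[[[0,0,0.2],[0,0,0]],[[0,0,0.15],[0,0,0]],[[0,0,0.1],[0,0,0]],[[0,0,0],[0,0,0]],[[0,0,0],[0,0,0]]]'
python3 -c "
from h import *
st()"
```

```text
clock: 43.1
tcp_pos: [0.5704, -0.0284, 0.1045]
orientation: [-1.977, -2.438, 0.003]
contact_force: [-0.8, -0.6, -5.2]
grip_width: 0.0184
gripper_force: 107.6
clock: 43.6
tcp_pos: [0.572, -0.0283, 0.1027]
orientation: [1.978, 2.439, 0.001]
contact_force: [-1.0, -1.5, -2.6]
grip_width: 0.0188
gripper_force: 108.1
t 43.6 tcp [ 0.572  -0.0283  0.1027] yaw 101.91 tz [ 0.001 -0.    -1.   ] j [ 0.55  0.6  -0.81  1.87  0.54  0.9  -0.31] F [-1.  -1.5 -2.6] w 0.0188 g 108.1
```

Contact is starting; settle, release, rise, and check.

```bash

python3 -m crank '[[[0,0,0.07],[0,0,0]],[[0,0,0.07],[0,0,0]],[[0,0,0],[0,0,0]]]'
python3 -m crank '[[[0,0,0],[0,0,0]],[[0,0,0],[0,0,0]],[[0,0,0],[0,0,0]],[[0,0,0],[0,0,0]]]' 5
python3 -m crank '[[[0,0,-2],[0,0,0]],[[0,0,-4],[0,0,0]],[[0,0,-5],[0,0,0]],[[0,0,-5],[0,0,0.1]],[[0,0,-4.5],[0,0,0.15]]]'
python3 -m crank '[[[0,0,-1],[0,0,0.15]],[[0,0,0],[0,0,0.15]],[[0,0,0],[0,0,0.15]],[[0,0,0],[0,0,0.15]],[[0,0,0],[0,0,0.15]]]' >/dev/null
python3 -m crank '[[[0,0,0],[0,0,0.15]],[[0,0,0],[0,0,0.15]],[[0,0,0],[0,0,0.15]],[[0,0,0],[0,0,0.117]],[[0,0,0],[0,0,0]]]' >/dev/null
python3 -m crank '[[[0,0,0],[0,0,0]],[[0,0,0],[0,0,0]]]' >/dev/null
python3 look.py w5; python3 -c "
from h import *
go(.534,.122,.26,12)"
```

```text
clock: 43.9
tcp_pos: [0.5719, -0.0285, 0.1024]
orientation: [1.978, 2.438, -0.001]
contact_force: [-6.7, -2.8, 11.0]
grip_width: 0.0185
gripper_force: 110.0
clock: 44.3
tcp_pos: [0.5718, -0.0281, 0.1007]
orientation: [1.979, 2.44, 0.001]
contact_force: [0.0, -0.1, 0.6]
grip_width: 0.0502
gripper_force: 0.0
clock: 44.8
tcp_pos: [0.5716, -0.0279, 0.3081]
orientation: [2.272, 2.169, 0.002]
contact_force: [1.1, -0.4, -0.6]
grip_width: 0.05
gripper_force: 0.0
block 8836 (array([ 0.5737, -0.0301]), array([0.1276, 0.1289]), 11.925414085388184) 0.069643369197019
post 606 (array([ 0.5738, -0.0304]), array([0.0205, 0.0195]), 12.426748275756836) 0.13451019872945877
jaw 2518 [214. 197.] (array([0.5429, 0.0821]), array([0.1275, 0.0249]), 12.730755805969238)
jaw 690 [400. 180.] (array([ 0.594 , -0.1061]), array([0.1068, 0.0132]), 11.685993194580078)
tab 826 (array([0.5339, 0.1219]), array([0.0433, 0.017 ]), 13.5350923538208)
t 46.0 tcp [ 0.5716 -0.0282  0.3157] yaw 12.24 tz [-0.  0. -1.] j [ 0.45  0.3  -0.64  1.67  0.19  1.23 -1.58] F [ 0.5 -0.3  0.6] w 0.0502 g 0.0
shift cm [ 0.03  0.29 21.77] n>= 4.3538951542321405
turn [-0.    -0.     0.001]
t 46.0 tcp [ 0.5716 -0.0282  0.3157] yaw 12.24 tz [-0.  0. -1.] j [ 0.45  0.3  -0.64  1.67  0.19  1.23 -1.58] F [ 0.5 -0.3  0.6] w 0.0502 g 0.0
shift cm [ -0.49 -15.48   5.57] n>= 3.2911277869141573
turn [-0.    -0.     0.004]
```

Base sits level, turned, at ~y+1 mm. Back to the tab.

```bash

python3 -m crank '[[[-0.1,-3.9,0],[0,0,0]],[[-0.1,-3.9,0],[0,0,0]],[[-0.1,-3.9,0],[0,0,0]],[[-0.1,-3.8,2],[0,0,0]],[[0,0,4],[0,0,0]]]' >/dev/null
python3 -m crank '[[[0,0,4.5],[0,0,0]],[[0,0,4.5],[0,0,0]],[[0,0,4.5],[0,0,0]],[[0,0,3],[0,0,0]],[[0,0,1.3],[0,0,0]]]'
python3 -m crank '[[[0,0,0.3],[0,0,0]],[[0,0,0],[0,0,0]],[[0,0,0],[0,0,0]],[[0,0,0],[0,0,0]]]'
python3 -m crank '[[[0,0,0],[0,0,0]],[[0,0,0],[0,0,0]],[[0,0,0],[0,0,0]],[[0,0,0],[0,0,0]],[[0,0,0],[0,0,0]]]' 0.5 60
python3 -m crank '[[[0,0.4,0],[0,0,0]],[[0,0.8,0],[0,0,0]],[[0,0.8,0],[0,0,0]],[[0,0.8,0],[0,0,0]],[[0,0.6,0],[0,0,0]]]'
python3 -m crank '[[[0,0.2,0],[0,0,0]],[[0,0.1,0],[0,0,0]],[[0,0,0],[0,0,0]]]'
python3 -c "
from h import *
o,T=st();print(T.T@o['contact_force'])"
```

```text
clock: 47.05
tcp_pos: [0.5333, 0.1218, 0.0748]
orientation: [3.124, 0.334, -0.007]
contact_force: [-0.4, -0.1, -0.6]
grip_width: 0.0502
gripper_force: 0.0
clock: 47.45
tcp_pos: [0.5363, 0.1227, 0.0763]
orientation: [-3.124, -0.332, -0.005]
contact_force: [-0.7, -1.0, 0.3]
grip_width: 0.05
gripper_force: 0.0
clock: 47.95
tcp_pos: [0.5354, 0.1225, 0.0754]
orientation: [3.124, 0.332, 0.001]
contact_force: [-1.6, -0.2, 5.4]
grip_width: 0.0174
gripper_force: 58.6
clock: 48.45
tcp_pos: [0.5421, 0.0923, 0.0754]
orientation: [-3.12, -0.336, -0.002]
contact_force: [-2.5, 8.1, 4.0]
grip_width: 0.0174
gripper_force: 59.0
clock: 48.75
tcp_pos: [0.5428, 0.0889, 0.0754]
orientation: [-3.121, -0.335, -0.002]
contact_force: [-3.1, 6.0, 5.5]
grip_width: 0.0169
gripper_force: 59.1
t 48.8 tcp [0.5428 0.0889 0.0754] yaw 12.25 tz [ 0.001  0.003 -1.   ] j [ 0.2   0.55 -0.6   1.95  0.43  0.77 -2.01] F [-3.1  6.   5.5] w 0.0169 g 59.1
[-1.79517911 -6.51489489 -5.44280048]
```

```bash

python3 -m crank '[[[0,0.2,0],[0,0,0]],[[0,0.15,0],[0,0,0]],[[0,0.1,0],[0,0,0]],[[0,0,0],[0,0,0]]]'
python3 -m crank '[[[0,0.1,0],[0,0,0]],[[0,0.1,0],[0,0,0]],[[0,0,0],[0,0,0]]]'
python3 -m crank '[[[0,0.1,0],[0,0,0]],[[0,0,0],[0,0,0]]]'
```

```text
clock: 49.15
tcp_pos: [0.5437, 0.0847, 0.0754]
orientation: [-3.121, -0.335, -0.002]
contact_force: [-1.3, 6.9, 3.8]
grip_width: 0.0174
gripper_force: 59.1
clock: 49.45
tcp_pos: [0.544, 0.0831, 0.0754]
orientation: [-3.12, -0.335, -0.002]
contact_force: [-1.2, 7.8, 4.3]
grip_width: 0.0168
gripper_force: 59.1
clock: 49.65
tcp_pos: [0.5442, 0.0827, 0.0755]
orientation: [-3.12, -0.336, -0.002]
contact_force: [-3.7, 8.7, 3.8]
grip_width: 0.017
gripper_force: 59.0
```

```bash

python3 -m crank '[[[0,0.1,0],[0,0,0]],[[0,0,0],[0,0,0]]]'
python3 -m crank '[[[0,0.1,0],[0,0,0]],[[0,0,0],[0,0,0]]]'
python3 -m crank '[[[0,0.1,0],[0,0,0]],[[0,0,0],[0,0,0]]]'
```

```text
clock: 49.85
tcp_pos: [0.5442, 0.0822, 0.0754]
orientation: [-3.119, -0.336, -0.002]
contact_force: [-3.0, 9.5, 4.4]
grip_width: 0.0173
gripper_force: 59.0
clock: 50.05
tcp_pos: [0.5443, 0.0822, 0.0755]
orientation: [-3.118, -0.337, -0.002]
contact_force: [-3.5, 11.7, 2.7]
grip_width: 0.0169
gripper_force: 58.9
clock: 50.25
tcp_pos: [0.5442, 0.0822, 0.0755]
orientation: [-3.117, -0.339, -0.002]
contact_force: [-3.9, 14.6, 3.8]
grip_width: 0.017
gripper_force: 58.9
```

The jaw is against the base (position stalls, force rising). One last press, then release, rise and verify.

```bash

python3 -m crank '[[[0,0.15,0],[0,0,0]],[[0,0,0],[0,0,0]]]'
python3 -m crank '[[[0,0,0],[0,0,0]],[[0,0,0],[0,0,0]],[[0,0,0],[0,0,0]],[[0,0,0],[0,0,0]]]' 5
python3 -m crank '[[[0,0,-2],[0,0,0]],[[0,0,-4],[0,0,0]],[[0,0,-5],[0,0,0]],[[0,0,-5],[0,0,0]],[[0,0,-5],[0,0,0]]]'
python3 -m crank '[[[0,4,-3],[0,0,0]],[[0,4,0],[0,0,0]],[[0,3.5,0],[0,0,0]],[[0,0,0],[0,0,0]],[[0,0,0],[0,0,0]]]' >/dev/null
python3 look.py w6; python3 -c "
from h import *
im,d,P=shot('scene','s6');X=cloud(P,d)
for m,a,c in comps(red(im),100):
    p=X[m];p=p[~np.isnan(p[:,0])];zt=np.percentile(p[:,2],95);q=p[abs(p[:,2]-zt)<.006];print(a,c.round(),zt.round(3),rect(q[:,:2]))"
```

```text
clock: 50.45
tcp_pos: [0.5443, 0.0822, 0.0755]
orientation: [-3.115, -0.34, -0.002]
contact_force: [-4.4, 17.3, 2.3]
grip_width: 0.0172
gripper_force: 58.9
clock: 50.85
tcp_pos: [0.5455, 0.0737, 0.0746]
orientation: [3.124, 0.33, -0.0]
contact_force: [0.2, -0.3, 0.4]
grip_width: 0.05
gripper_force: 0.0
clock: 51.35
tcp_pos: [0.5451, 0.074, 0.2867]
orientation: [3.124, 0.331, -0.0]
contact_force: [0.2, -0.5, -0.7]
grip_width: 0.0499
gripper_force: 0.0
block 8987 (array([ 0.5741, -0.0311]), array([0.1282, 0.1281]), 12.306463241577148) 0.06966030294692876
post 584 (array([ 0.5747, -0.0303]), array([0.0198, 0.0193]), 11.874858856201172) 0.13455883967742865
jaw 1844 [240. 194.] (array([0.5508, 0.0447]), array([0.1274, 0.0197]), 12.355868339538574)
jaw 757 [390. 179.] (array([ 0.5886, -0.1096]), array([0.119 , 0.0125]), 13.923493385314941)
tab 890 (array([0.5426, 0.0819]), array([0.0429, 0.0177]), 12.83523178100586)
t 51.9 tcp [ 0.5693 -0.0375  0.3146] yaw 12.13 tz [-0.     0.001 -1.   ] j [ 0.49  0.31 -0.66  1.67  0.2   1.23 -1.58] F [0.  0.7 0.9] w 0.0501 g 0.0
shift cm [ 0.45 -0.55 21.66] n>= 4.33395514979447
turn [-0.001  0.    -0.001]
293 [468. 198.] 0.111 (array([0.5111, 0.3687]), array([0.0347, 0.0378]), 33.72044372558594)
127 [165. 195.] 0.076 (array([ 0.2382, -0.2774]), array([0.0253, 0.0252]), 63.1577033996582)
127 [277. 202.] 0.076 (array([ 0.3518, -0.034 ]), array([0.0251, 0.0266]), 13.833106994628906)
331 [336. 223.] 0.027 (array([0.4127, 0.09  ]), array([0.0221, 0.097 ]), 55.588462829589844)
430 [354. 245.] 0.11 (array([0.5427, 0.0807]), array([0.0428, 0.0181]), 12.115817070007324)
```

View pics/s6.png

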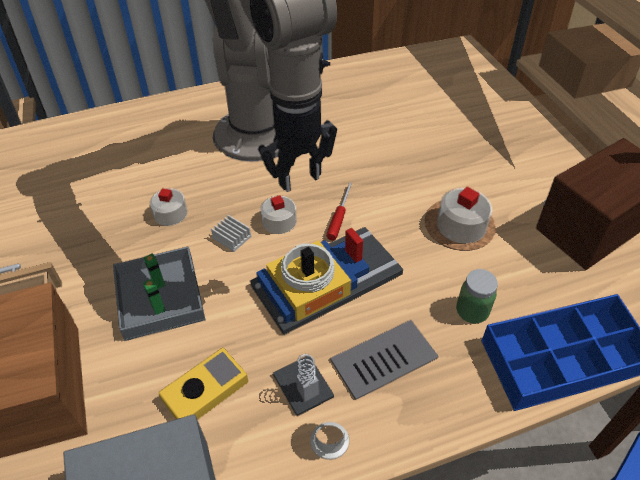

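Everything is in place: lid on the mat (468,215), cells in the tray (153,280), panel outwards (325,300), and the tab is back at its starting spot. Hand in.

```bash
python3 -c "
from bench import r
print(r.hand_in())"
```

```text
the job is handed in; nothing more can be done
None
```

I finished every step and handed the job in at about 52 s; no verdict came back. The lid is knob up on the mat about 9 mm off its middle, both cells found are standing in the tray, and the base is turned with its orange panel facing out and the jaw closed on it.

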